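# Tare the crate scale and store nesting boats in the empty cells

### The arm

A 6-joint arm with a two-finger parallel gripper is mounted at the origin on the work surface; the furniture and walls round the work are solid. World frame = base frame: x ahead of the robot, y to its left, z up, the work surface at z = 0. Lengths are in m, angles in rad, forces in N, time in s.
With the tool pointing down it reaches from about 0.225 to 0.875 m from the base axis. Payload 3.4 kg.
Tool frame: the origin (TCP) lies at the very end of the fingers, on their centre line; the grasp point (between the pads) lies 19 mm behind it (manip.pinch_z is the distance from the TCP to the grasp point, in m); z points along the fingers, y is the line along which they close (so a half turn about z gives the same grasp; the last joint's range is limited). The gripper opens to 85 mm and grips with 20 to 120 N. Pads are 22 mm wide; open, the fingers measure 114 mm over their backs; the gripper's body (76 mm by 85 mm) begins 54 mm behind the grasp point. The pads swing forward as they close: fully open they stand 13 mm farther back than shut.
Start: joints at [-1.298, 0.276, 1.505, -0, 1.361, -0.121], TCP at [0.221, -0.531, 0.231] pointing down, gripper open.
Joint ranges: [-2.89, 2.89], [-0.75, 2.08], [0.22, 2.7], [-1.18, 4.32], [0.11, 2.71], [-2.7, 2.7]. Speed limits (rad/s): [2.57, 2.57, 3.14, 3.14, 3.14, 3.14].

### API

Orientations are given as a unit quaternion [w, x, y, z].
In Python, from rig import manip gives the robot as it stands. The module is installed in compiled form; this text tells all that it offers.
- The arm moves only by the shell command python3 -m jog 'ROWS' [FORCE]. ROWS is JSON, a list of rows, each an object of numbers: "dx", "dy", "dz": the shift along the tool's x, y, z each as a share of 25 cm, from -1 to 1; "ax", "ay", "az": the turn, a rotation vector about the tool's x, y, z each as a share of 90 degrees, from -1 to 1; "grip": the opening, from -1 (shut) to 1 (fully open), so that 0 is half open. A call has 1 to 5 rows; each row is the pose to reach, as a shift and turn from the pose commanded when the call began, along the tool's axes at that moment; what a row does not reach only later rows make up. A row lasts 1/12 s, in which the tool goes at most 41.7 mm and 7.16 degrees, less where a joint would pass 70% of its speed; a pose out of reach is approached as far as the arm can. A call with a number of a shift or a turn outside -1 to 1 is refused whole. A call with a gripper value outside its range is refused whole. The fingers move at their own pace and stop on an object; FORCE is the grip in N (left out, the last holds). Time passes only in rows, so rows that repeat a pose let the fingers close. It gives the time, the measured TCP pose, the force, the opening and the grip force at its end, in the units of the state.
- manip.get_state(): the state, without advancing time (a new reading comes with each control period).
- manip.get_image(name): name is "scene" or "top" or "wrist"; returns a dict with "img" (400x640x3 uint8, red, green, blue), "mtx" (3x3 intrinsics, pixels), "world_to_cam" (4x4, takes a point from world to camera coordinates); the wrist camera has in their place "T_tool_cam" (4x4, takes a point from camera to tool coordinates, whose origin is the TCP and whose axes are the flange's). Camera axes: x right, y down, z forward; pixel columns grow to the right and rows downward; lengths in m; the calibration is good to about 2 mm. The wrist camera is an equidistant fisheye: a pixel r from the principal point sees the ray r / f radians off the axis. A picture is of the moment at which its call begins: read the wrist's pose just before it. There is no depth.
- manip.sign_off(): hands the job in; it is judged then, once.
The state is a dict: "clock": time; "qpos": joint angles; "qd": joint speeds; "effort": joint torques, N m; "position": TCP position; "ee_rot": TCP orientation; "contact_force": force on the tool from outside, world axes, zero at the start; "moment": the same for the moment, N m; "width": finger opening in m; "gripper_force": force on a finger pad.
Only numpy, scipy, OpenCV 4.12 (cv2) and the standard library are available. Lean on these libraries where they do the work, as an engineer would, in place of code of your own. Each camera call takes 0.05 s, during which the arm holds its last target. There are 200 camera calls.

### The job

Before loading, turn the tare dial of the scale under the crate until its pointer is at the long zero mark. Then store every grey nesting boat upright in the crate, one to a cell with its cover pushed fully down, taking the nested stack apart one boat at a time without dragging the next one up. One or two cells are already taken under their sprung covers and nothing shows which, so press the covers to feel for empty cells and never let go of a boat on a taken one; leave the dial at zero and the label carton and the dark jar where they are.

Things in the scene. Friction and masses are not known exactly. Their poses are not given: they have to be found in the camera images.
- crate: Grey plastic storage crate, 204 mm along its x, 274 along its y, rim 74 mm above the bench, fixed on a flat steel scale platform (232 x 302 x 10 mm, within that height); origin on the bench under its centre, z up. Six cells, 86 mm (x) by 66 mm (y), 2 along x and 3 along y, walls 12 and 28 mm between them. One or two are taken; nothing shows which.
- cell0 (a point): Centre of the top of a cell's sprung aluminium cover (83 x 63 mm) at rest, 70 mm above the bench; this point is fixed to the crate, at its x -49, y -94 mm. Pressed anywhere with 1 to 2 N, a cover sinks straight and level: 46 mm over an empty cell (top then 24 mm above the bench); over a taken one a hidden steel block stops it firmly after about 20 mm. It rises when released.
- cell1 (a point): The same, for the cell at crate x -49, y 0 mm. A boat's own weight holds the cover of an empty cell fully down: a stored boat has its underside 24 mm and its rim top 99 mm above the bench.
- cell2 (a point): The same, for the cell at crate x -49, y +94 mm.
- cell3 (a point): The same, for the cell at crate x +49, y -94 mm.
- cell4 (a point): The same, for the cell at crate x +49, y 0 mm.
- cell5 (a point): The same, for the cell at crate x +49, y +94 mm.
- boat0: Grey plastic boat: open tapered box, 80 mm along its x, 60 along its y, 75 tall, 0.24 kg, most of it in a steel foot 10 mm thick; origin at the centre of its underside, z up. The lowest of the nested stack, standing on the bench. Sides taper from 58 x 38 mm at the foot; the top 15 mm is an upright rim band 80 x 60 mm, the place to grip (across the 60 mm).
- boat1: Grey plastic boat: open tapered box, 80 mm along its x, 60 along its y, 75 tall, 0.24 kg, most of it in a steel foot 10 mm thick; origin at the centre of its underside, z up. Nested in boat0: its underside rests on boat0's raised inner floor, 36 mm above boat0's underside, with about 2 mm play all round, same yaw; so rims in the stack are 36 mm apart and a 21 mm gap lies between one rim band and the next.
- boat2: Grey plastic boat: open tapered box, 80 mm along its x, 60 along its y, 75 tall, 0.24 kg, most of it in a steel foot 10 mm thick; origin at the centre of its underside, z up. When present, nested in boat1 in the same way, on top of the stack; in some starts it is absent.
- boat3: Grey plastic boat: open tapered box, 80 mm along its x, 60 along its y, 75 tall, 0.24 kg, most of it in a steel foot 10 mm thick; origin at the centre of its underside, z up. Stands by itself on the bench; in some starts it is absent (then boat2 is present).
- dial_base: fixed grey box of the tare dial, 110 x 110 x 28 mm, origin on the bench under its centre, z up; its white face (radius 50 mm) has tick marks every 0.2 rad, and the one long thick mark, in the direction of its +x, is zero.
- tare (a joint): angle of the black tare knob about the vertical axis through dial_base's centre: 0 when its pointer is at the long zero mark, positive with the pointer turned counter-clockwise (seen from above) from it; it stops at +-1.6 rad and stays where it is left (0.03 N m friction). The pointer is the end of the knob's bar that has the white line.
- tare_grip (a point): on the knob's axis at the top of its bar handle, 64 mm above the bench. The bar is 52 mm long (along the pointer), 12 mm thick and stands 26 mm above the knob's round skirt (radius 29 mm, top of the skirt 38 mm above the bench); the point's x axis points along the pointer.
- label_box: bystander: white carton of labels 60 x 75 x 50 mm, origin at the centre of its underside; to be left alone.
- jar_dark: bystander: black round paste jar, 48 mm across, 70 mm tall, origin at the centre of its underside; to be left alone.

How it is judged:
By the outcome, as a careful person would: the job done as asked, in the order asked, and still so for the second after the job is handed in, with the robot touching nothing.
Of stored0, stored1, stored2, stored3, stored4, stored5 only 1 to 2 are there at a start; the rules pass over those that are not, and their reading is None.
Of boat2, boat3 only 1 to 2 are there at a start; the rules pass over those that are not, and their reading is None.
At some moment in a run one of boat3 may be knocked a few centimetres aside while the robot is not near it.
It also fails if it takes over 210 s, if anything falls off the work surface, if the arm or the gripper's body presses on something with over 40 N, if the wrist force passes 120 N, or if a joint passes its speed limit or range.

## Working session

There is one attempt and no reset: what is moved stays moved. The work goes in short steps, Python scripts to look and compute and a shell command to move; the robot and the scene stay as the last step left them, time stands still between calls to the robot, and variables do not carry over. Pictures are saved under pics/ and viewed, at most 14 in all, crops included, and the job is handed in when it is done.

```bash
mkdir -p pics
cat > h.py <<'E'
import numpy as np, cv2
from rig import manip
from scipy.spatial.transform import Rotation as R
def ray(im,u,v):
    K=im["mtx"];T=np.linalg.inv(np.array(im["world_to_cam"]))
    d=T[:3,:3]@np.linalg.inv(K)@np.array([u,v,1.]);return T[:3,3],d
def onz(im,u,v,z):
    o,d=ray(im,u,v);return (o+d*(z-o[2])/d[2])[:3]
def proj(im,p):
    c=np.array(im["world_to_cam"])@np.append(p,1.);q=np.array(im["mtx"])@c[:3];return q[:2]/q[2]
def save(im,n): cv2.imwrite("pics/"+n,im["img"][:,:,::-1])
def st():
    s=manip.get_state();return s,np.array(s["position"]),R.from_quat(np.array(s["ee_rot"])[[1,2,3,0]])
def rel(target,yaw=None):
    "shift in tool shares to a target TCP; yaw: world direction (rad) of tool y axis wanted (mod pi)"
    s,p,r=st();d=r.inv().apply(np.array(target)-p)/.25
    print("shift shares",d.round(4),"pos",p.round(4),"t",s["clock"],"z axis",r.apply([0,0,1]).round(4))
    y=r.apply([0,1,0]);a=np.arctan2(y[1],y[0]);print("tool y dir",a.round(4),"q6",np.round(s["qpos"],3))
    if yaw is not None:
        e=(yaw-a+np.pi/2)%np.pi-np.pi/2
        print("az share (tool down => neg world)",(-e/(np.pi/2)).round(4))
E
python3 - <<'E'
from h import *
import pickle
ims={n:manip.get_image(n) for n in("scene","top","wrist")}
pickle.dump(ims,open("im0.pkl","wb"))
for n in ims: save(ims[n],n+"0.png")
for n in("scene","top"): print(n,np.linalg.inv(ims[n]["world_to_cam"])[:3].round(3),ims[n]["mtx"][0])
print(manip.get_state())
E
```

```text
scene [[-0.524 -0.585  0.618 -0.423]
 [-0.851  0.351 -0.39   0.565]
 [ 0.011 -0.731 -0.682  1.114]] [507.75231546   0.         317.84185336]
top [[ 0.024 -0.987  0.161  0.331]
 [-1.    -0.025 -0.007 -0.003]
 [ 0.011 -0.161 -0.987  1.104]] [394.3127242    0.         324.15689814]
{'clock': 0.15, 'qpos': array([-1.29803030e+00,  2.76465010e-01,  1.50582180e+00,  1.55993849e-05,
        1.36069383e+00, -1.20997384e-01]), 'qd': array([-0.00094738, -0.00061813, -0.00537511, -0.0011198 , -0.00039571,
        0.0003741 ]), 'effort': array([ 1.15298453e-04, -4.17143512e+01, -2.46034652e+01, -5.05274438e-04,
        7.63483637e-03, -3.08808978e-06]), 'position': array([ 0.22050681, -0.53062726,  0.23063789]), 'ee_rot': array([-6.92572712e-04,  9.80681404e-01,  1.95610587e-01, -4.50074674e-05]), 'contact_force': array([-0.69894927,  0.12673824, -0.93119308]), 'moment': array([-0.03879497,  0.00490935, -0.00052685]), 'gripper_force': 0.0, 'width': 0.08540190745870488}
```

View pics/top0.png

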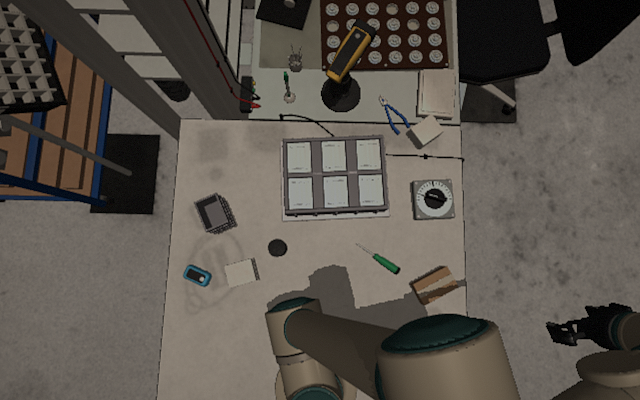

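View pics/scene0.png

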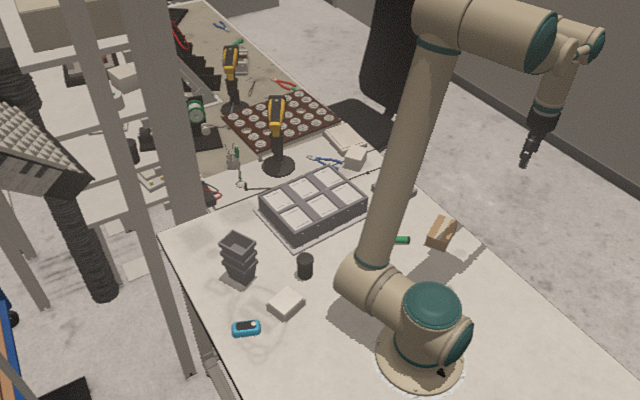

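The top view shows the crate at about (335,177), the dial at (433,199), the stack at (214,212), the jar at (278,247) and the carton at (241,271). In the scene view the stack is at (238,258). Next I'll look at enlarged crops.

Run:
```python
from h import *
import pickle
ims=pickle.load(open("im0.pkl","rb"))
t=ims["top"]["img"];s=ims["scene"]["img"]
def c(a,x,y,w,h,W,H): return cv2.resize(a[y:y+h,x:x+w],(W,H),interpolation=cv2.INTER_CUBIC)
A=np.hstack([c(t,274,127,120,100,360,300),c(t,408,174,52,52,300,300),c(t,185,185,35,75,140,300)])
B=np.hstack([c(s,200,215,80,75,320,300),c(t,185,185,60,60,300,300),c(t,385,240,90,150,180,300)])
cv2.imwrite("pics/crop0.png",np.vstack([A,B])[:,:,::-1])
```

```text
(no output)
```

View pics/crop0.png

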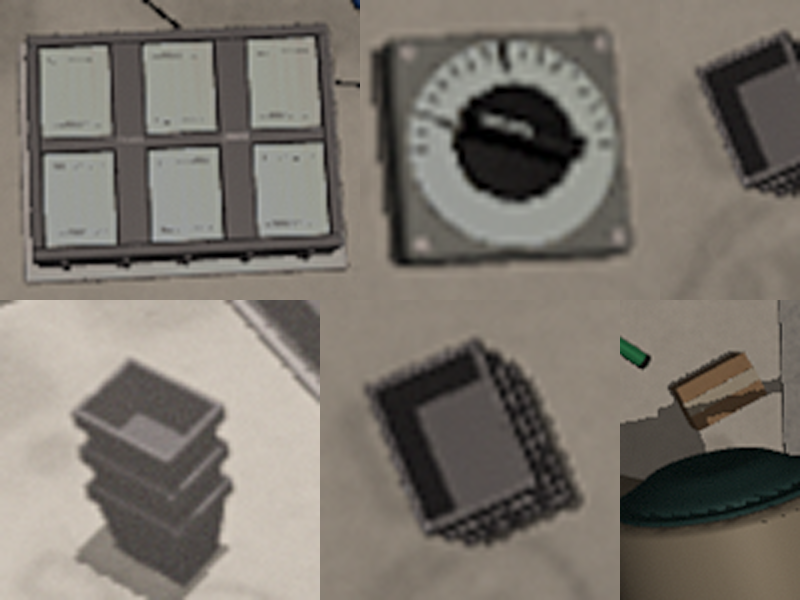

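The stack holds three boats, and boat3 isn't visible so far. The long zero mark is straight up in the image (world +x) and the pointer faces left, at about +1.4 rad. I'll compute poses.

Run:
```python
from h import *
import pickle
im=pickle.load(open("im0.pkl","rb"))["top"]
hsv=cv2.cvtColor(im["img"],cv2.COLOR_RGB2HSV)
g=im["img"].astype(int)
roi=g[127:227,274:394]; m=((roi[:,:,1]>=roi[:,:,0]-2)&(roi.min(2)>130)).astype(np.uint8)
n,l,s,c=cv2.connectedComponentsWithStats(m)
P=[onz(im,c[i][0]+274,c[i][1]+127,.07) for i in range(1,n) if s[i,4]>250]
for p in P: print(p.round(4))
P=np.array(P);print("crate centre",P.mean(0))
# stack rim
C=[onz(im,u,v,.147) for u,v in((199,202),(220.4,193.4),(232,223),(211,230.4))]
print("stack",np.mean(C,0),[np.linalg.norm(C[i]-C[(i+1)%4]).round(3) for i in range(4)])
d=C[2]-C[1]+C[3]-C[0];print("long dir",np.arctan2(d[1],d[0]))
f=lambda u,v:onz(im,408+(u-360)/300*52,174+v/300*52,.028)
B=[f(*q) for q in((390,33),(612,30),(632,250),(393,262))];print("dial",np.mean(B,0),[np.linalg.norm(B[i]-B[(i+1)%4]).round(3) for i in range(4)])
b=f(503,53)-np.mean(B,0);print("zero",np.arctan2(b[1],b[0]))
g=lambda u,v:onz(im,408+(u-360)/300*52,174+v/300*52,.064)
a,b=g(432,120),g(582,148);print("bar",a,b,np.arctan2(*(a-b)[1::-1]))
rel(np.append(np.mean(B,0)[:2]-[.03,0],.20))
for n,q in(("jar",(278,243)),("carton",(241,271))): print(n,onz(im,*q,.06))
```

```text
[ 0.6113 -0.1223  0.07  ]
[ 0.6061 -0.0319  0.07  ]
[0.6007 0.0614 0.07  ]
[ 0.5166 -0.1332  0.07  ]
[0.5032 0.0537 0.07  ]
[ 0.5099 -0.0395  0.07  ]
crate centre [ 0.55796904 -0.03530484  0.07      ]
stack [0.43821025 0.25380241 0.147     ] [np.float64(0.056), np.float64(0.079), np.float64(0.053), np.float64(0.076)]
long dir -2.6971988441477484
dial [ 0.50363658 -0.31293591  0.028     ] [np.float64(0.108), np.float64(0.107), np.float64(0.115), np.float64(0.111)]
zero 0.02091640325223167
bar [ 0.50772714 -0.26793957  0.064     ] [ 0.49633366 -0.33747364  0.064     ] 1.4083848130254866
shift shares [ 1.2691 -0.4155  0.1234] pos [ 0.2205 -0.5306  0.2306] t 0.15 z axis [-4.0e-04  1.3e-03 -1.0e+00]
tool y dir -1.177 q6 [-1.298  0.276  1.506  0.     1.361 -0.121]
jar [0.37049992 0.10819489 0.06      ]
carton [0.29607446 0.20098392 0.06      ]
```

```bash
python3 -m jog '[{"dx":0.8,"dy":-0.26,"dz":0.0,"az":-0.35,"grip":1},{"dx":0.8,"dy":-0.26,"dz":0.0,"az":-0.35,"grip":1},{"dx":0.8,"dy":-0.26,"dz":0.0,"az":-0.35,"grip":1},{"dx":0.8,"dy":-0.26,"dz":0.0,"az":-0.35,"grip":1},{"dx":0.8,"dy":-0.26,"dz":0.0,"az":-0.35,"grip":1}]'
python3 - <<'E'
from h import *
rel([.44,-.313,.20],-.163)
print(manip.get_image("wrist")["T_tool_cam"].round(3),manip.get_image("wrist")["mtx"])
E
```

```text
shift shares [ 1.1447 -0.4669  0.1234] pos [ 0.2205 -0.5306  0.2306] t 0.15 z axis [-4.0e-04  1.3e-03 -1.0e+00]
tool y dir -1.177 q6 [-1.298  0.276  1.506  0.     1.361 -0.121]
az share (tool down => neg world) -0.6456
[[ 0.    -0.966 -0.26   0.066]
 [ 1.     0.001 -0.    -0.001]
 [ 0.    -0.26   0.966 -0.143]
 [ 0.     0.     0.     1.   ]] [[309.70691629   0.         320.94787351]
 [  0.         309.70691629 196.55984673]
 [  0.           0.           1.        ]]schema error: expected keys dx, dy, dz, ax, ay, az, grip
```

```bash
python3 -m jog '[{"dx":0.8,"dy":-0.26,"dz":0,"ax":0,"ay":0,"az":-0.35,"grip":1},{"dx":0.8,"dy":-0.26,"dz":0,"ax":0,"ay":0,"az":-0.35,"grip":1},{"dx":0.8,"dy":-0.26,"dz":0,"ax":0,"ay":0,"az":-0.35,"grip":1},{"dx":0.8,"dy":-0.26,"dz":0,"ax":0,"ay":0,"az":-0.35,"grip":1},{"dx":0.8,"dy":-0.26,"dz":0,"ax":0,"ay":0,"az":-0.35,"grip":1}]'
python3 - <<'E'
from h import *
rel([.46,-.313,.20],-.163)
E
```

```text
clock: 0.67
position: [0.3799, -0.3942, 0.2313]
ee_rot: [0.0, 0.89, 0.456, 0.0]
contact_force: [0.5, -0.6, -0.0]
width: 0.0854
gripper_force: 0.0
shift shares [0.4505 0.0707 0.1252] pos [ 0.3799 -0.3942  0.2313] t 0.6667 z axis [ 2.e-04 -1.e-04 -1.e+00]
tool y dir -0.623 q6 [-0.931  0.234  1.563  0.     1.344 -0.308]
az share (tool down => neg world) -0.2929
```

```bash
python3 -m jog '[{"dx":0.45,"dy":0.07,"dz":0.12,"ax":0,"ay":0,"az":-0.29,"grip":0},{"dx":0.45,"dy":0.07,"dz":0.12,"ax":0,"ay":0,"az":-0.29,"grip":0},{"dx":0.45,"dy":0.07,"dz":0.12,"ax":0,"ay":0,"az":-0.29,"grip":0},{"dx":0.45,"dy":0.07,"dz":0.12,"ax":0,"ay":0,"az":-0.29,"grip":0},{"dx":0.45,"dy":0.07,"dz":0.12,"ax":0,"ay":0,"az":-0.29,"grip":0}]'
cat >> h.py <<'E'
def wpix(im,r,p,u,v,z):
    "wrist fisheye pixel to world plane z"
    K=im["mtx"];x=(u-K[0,2])/K[0,0];y=(v-K[1,2])/K[1,1];th=np.hypot(x,y)
    d=np.array([x/th*np.sin(th),y/th*np.sin(th),np.cos(th)]) if th>0 else np.array([0,0,1.])
    T=im["T_tool_cam"];o=p+r.apply(T[:3,3]);d=r.apply(T[:3,:3]@d);return o+d*(z-o[2])/d[2]
def unfish(im,r,p,c,z,half,N=400):
    "orthographic-looking map of plane z around c: pixel col=+y left.. row up=+x"
    K=im["mtx"];T=im["T_tool_cam"]
    j,i=np.meshgrid(np.arange(N),np.arange(N))
    W=np.stack([c[0]+half*(1-2*i/N),c[1]+half*(1-2*j/N),0*i+z],-1)
    q=(r.inv().apply((W-p).reshape(-1,3))-T[:3,3])@T[:3,:3]
    th=np.arctan2(np.hypot(q[:,0],q[:,1]),q[:,2]);ph=np.arctan2(q[:,1],q[:,0])
    u=(K[0,2]+K[0,0]*th*np.cos(ph)).reshape(N,N).astype(np.float32);v=(K[1,2]+K[1,1]*th*np.sin(ph)).reshape(N,N).astype(np.float32)
    return cv2.remap(im["img"],u,v,cv2.INTER_LINEAR)
E
python3 - <<'E'
from h import *
s,p,r=st();im=manip.get_image("wrist")
rel([.50,-.313,.10],-.163)
a=unfish(im,r,p,[.503,-.313],.028,.07);b=unfish(im,r,p,[.503,-.313],.064,.07)
cv2.imwrite("pics/dial1.png",np.hstack([a,b])[:,:,::-1])
E
```

```text
clock: 1.08
position: [0.4599, -0.3127, 0.2005]
ee_rot: [-0.001, 0.763, 0.646, -0.0]
contact_force: [-0.5, -0.6, 0.3]
width: 0.0429
gripper_force: 0.0
shift shares [0.0318 0.1596 0.4038] pos [ 0.4594 -0.314   0.201 ] t 1.1333 z axis [-8.e-04 -0.e+00 -1.e+00]
tool y dir -0.1714 q6 [-7.240e-01  2.670e-01  1.594e+00 -1.000e-03  1.280e+00 -5.530e-01]
az share (tool down => neg world) -0.0053
```

View pics/dial1.png

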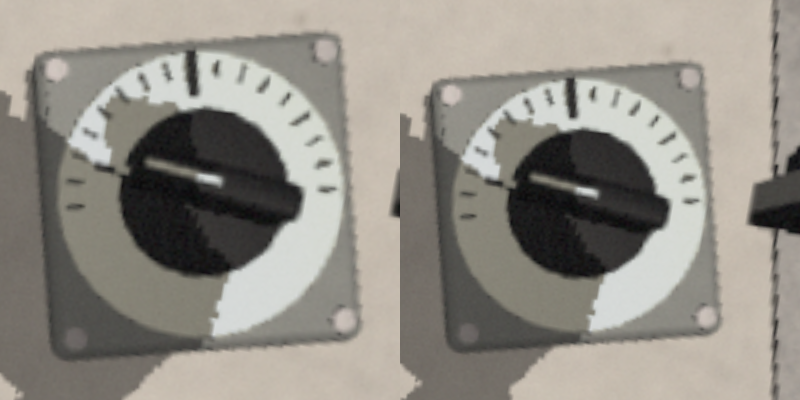

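The dial box is centred at about (197,196) in the left panel, so world (0.504,-0.3125). Zero points at yaw ≈0.065, and the white line (530,178)-(597,194) in the right panel gives a pointer direction of ≈1.34.

```bash
python3 -m jog '[{"dx":0.035,"dy":0.173,"dz":0.2,"ax":0,"ay":0,"az":0.04,"grip":0},{"dx":0.035,"dy":0.173,"dz":0.3,"ax":0,"ay":0,"az":0.04,"grip":0},{"dx":0.035,"dy":0.173,"dz":0.45,"ax":0,"ay":0,"az":0.04,"grip":0},{"dx":0.035,"dy":0.173,"dz":0.6,"ax":0,"ay":0,"az":0.04,"grip":0},{"dx":0.035,"dy":0.173,"dz":0.63,"ax":0,"ay":0,"az":0.04,"grip":0}]'
python3 -c "
from h import *
rel([.504,-.3125,.042],-.231)"
```

```text
clock: 1.55
position: [0.499, -0.3118, 0.038]
ee_rot: [-0.006, 0.786, 0.618, -0.002]
contact_force: [-1.1, 0.2, -0.4]
width: 0.0426
gripper_force: 0.0
shift shares [ 0.0021  0.02   -0.016 ] pos [ 0.499  -0.3118  0.038 ] t 1.55 z axis [-0.0093  0.0068 -0.9999]
tool y dir -0.2379 q6 [-6.760e-01  4.670e-01  1.733e+00 -1.000e-03  9.530e-01 -4.380e-01]
az share (tool down => neg world) -0.0044
```

```bash
python3 -m jog '[{"dx":0,"dy":0.004,"dz":0,"ax":0,"ay":0,"az":0,"grip":0},{"dx":0,"dy":0.004,"dz":0,"ax":0,"ay":0,"az":0,"grip":-0.5},{"dx":0,"dy":0.004,"dz":0,"ax":0,"ay":0,"az":0,"grip":-1},{"dx":0,"dy":0.004,"dz":0,"ax":0,"ay":0,"az":0,"grip":-1},{"dx":0,"dy":0.004,"dz":0,"ax":0,"ay":0,"az":0,"grip":-1}]' 30
python3 -c "
from h import *
rel([.504,-.3125,.042],-1.506)"
```

```text
clock: 1.97
position: [0.5042, -0.3155, 0.0468]
ee_rot: [0.002, 0.785, 0.62, -0.001]
contact_force: [-4.5, -1.2, 7.8]
width: 0.0111
gripper_force: 32.6
shift shares [ 0.0114 -0.0034  0.0192] pos [ 0.5042 -0.3155  0.0468] t 1.9667 z axis [ 0.0015 -0.004  -1.    ]
tool y dir -0.2343 q6 [-0.675  0.458  1.721 -0.003  0.959 -0.439]
az share (tool down => neg world) 0.8096
```

```bash
python3 -m jog '[{"dx":0.008,"dy":0,"dz":-0.02,"ax":0,"ay":0,"az":0.06,"grip":-1},{"dx":0.008,"dy":0,"dz":-0.02,"ax":0,"ay":0,"az":0.14,"grip":-1},{"dx":0.008,"dy":0,"dz":-0.02,"ax":0,"ay":0,"az":0.22,"grip":-1},{"dx":0.008,"dy":0,"dz":-0.02,"ax":0,"ay":0,"az":0.3,"grip":-1},{"dx":0.008,"dy":0,"dz":-0.02,"ax":0,"ay":0,"az":0.38,"grip":-1}]' 30
python3 -c "
from h import *
rel([.504,-.3125,.046],-1.506)"
```

```text
clock: 2.38
position: [0.5038, -0.3143, 0.0481]
ee_rot: [0.002, 0.933, 0.36, -0.001]
contact_force: [-2.2, -6.8, -14.0]
width: 0.0114
gripper_force: 32.5
shift shares [ 0.0054 -0.0046  0.0085] pos [ 0.5038 -0.3143  0.0481] t 2.3833 z axis [-0.0011 -0.0042 -1.    ]
tool y dir -0.8341 q6 [-0.672  0.456  1.72  -0.005  0.963  0.164]
az share (tool down => neg world) 0.4277
```

```bash
python3 -m jog '[{"dx":0,"dy":0,"dz":0,"ax":0,"ay":0,"az":0.08,"grip":-1},{"dx":0,"dy":0,"dz":0,"ax":0,"ay":0,"az":0.16,"grip":-1},{"dx":0,"dy":0,"dz":0,"ax":0,"ay":0,"az":0.24,"grip":-1},{"dx":0,"dy":0,"dz":0,"ax":0,"ay":0,"az":0.32,"grip":-1},{"dx":0,"dy":0,"dz":0,"ax":0,"ay":0,"az":0.4,"grip":-1}]' 30
python3 -c "
from h import *
rel([.504,-.3125,.046],-1.506)"
```

```text
clock: 2.8
position: [0.5036, -0.3138, 0.0482]
ee_rot: [0.002, 0.998, 0.056, -0.001]
contact_force: [-1.8, -6.8, -12.7]
width: 0.0111
gripper_force: 32.6
shift shares [ 0.0023 -0.0049  0.0086] pos [ 0.5036 -0.3138  0.0482] t 2.8 z axis [-0.0015 -0.0033 -1.    ]
tool y dir -1.4593 q6 [-0.672  0.456  1.721 -0.004  0.964  0.789]
az share (tool down => neg world) 0.0298
```

```bash
python3 -m jog '[{"dx":0,"dy":0,"dz":0.01,"ax":0,"ay":0,"az":0.022,"grip":-1},{"dx":0,"dy":0,"dz":0.01,"ax":0,"ay":0,"az":0.022,"grip":-1},{"dx":0,"dy":0,"dz":0.01,"ax":0,"ay":0,"az":0.022,"grip":-1},{"dx":0,"dy":0,"dz":0.01,"ax":0,"ay":0,"az":0.022,"grip":-0.5},{"dx":0,"dy":0,"dz":0.01,"ax":0,"ay":0,"az":0.022,"grip":0}]' 30
python3 -c "
from h import *
rel([.504,-.3125,.046],-1.506)"
python3 -m jog '[{"dx":0,"dy":0,"dz":-0.05,"ax":0,"ay":0,"az":0,"grip":0},{"dx":0,"dy":0,"dz":-0.15,"ax":0,"ay":0,"az":0,"grip":0},{"dx":0,"dy":0,"dz":-0.3,"ax":0,"ay":0,"az":0,"grip":0},{"dx":-0.12,"dy":0,"dz":-0.6,"ax":0,"ay":0,"az":0,"grip":0},{"dx":-0.12,"dy":0,"dz":-0.6,"ax":0,"ay":0,"az":0,"grip":0}]' 30
python3 -m jog '[{"dx":0,"dy":0,"dz":0,"ax":0,"ay":0,"az":0,"grip":0},{"dx":0,"dy":0,"dz":0,"ax":0,"ay":0,"az":0,"grip":0}]'
python3 - <<'E'
from h import *
s,p,r=st();im=manip.get_image("wrist")
rel([.504,-.3125,.2])
a=unfish(im,r,p,[.504,-.3125],.028,.06);b=unfish(im,r,p,[.504,-.3125],.064,.05)
cv2.imwrite("pics/dial2.png",np.hstack([a,b])[:,:,::-1])
E
```

```text
clock: 3.22
position: [0.5057, -0.3124, 0.0479]
ee_rot: [0.001, 0.999, 0.041, 0.002]
contact_force: [0.6, 0.2, -0.9]
width: 0.0324
gripper_force: 0.0
shift shares [-0.0067  0.      0.0074] pos [ 0.5057 -0.3124  0.0479] t 3.2167 z axis [ 0.0032 -0.0016 -1.    ]
tool y dir -1.4892 q6 [-6.710e-01  4.560e-01  1.721e+00  1.000e-03  9.610e-01  8.180e-01]
az share (tool down => neg world) 0.0107
clock: 3.63
position: [0.4755, -0.314, 0.1989]
ee_rot: [0.001, 0.999, 0.042, 0.001]
contact_force: [0.3, 0.3, -0.1]
width: 0.043
gripper_force: 0.0
clock: 3.8
position: [0.4761, -0.3152, 0.2002]
ee_rot: [0.003, 0.999, 0.041, 0.003]
contact_force: [-0.2, -0.4, -0.7]
width: 0.0427
gripper_force: 0.0
shift shares [ 0.1147  0.0022 -0.0078] pos [ 0.4754 -0.3143  0.198 ] t 3.85 z axis [ 0.0035 -0.002  -1.    ]
tool y dir -1.4887 q6 [-7.070e-01  2.870e-01  1.574e+00  1.000e-03  1.277e+00  7.820e-01]
```

View pics/dial2.png

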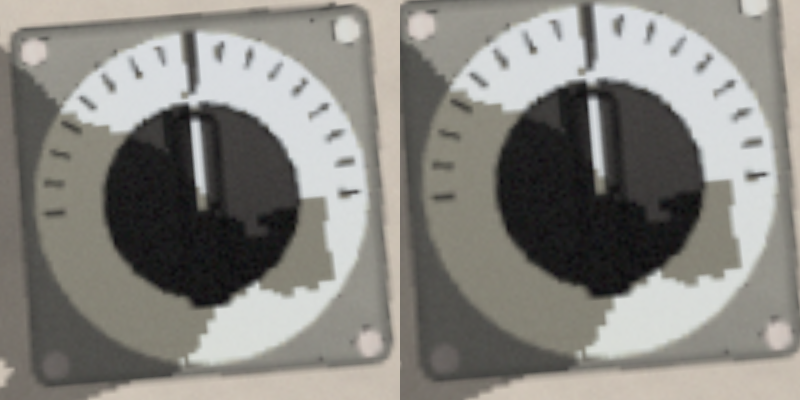

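The pointer's white line runs (593,95)-(600,190), a tilt of 0.074. The zero mark and tick symmetry give about 0.073, so the dial is at zero. Next I'll feel the covers with shut fingers, starting with the nearest cell.

```bash
python3 -m jog '[{"dx":0.22,"dy":-0.71,"dz":0,"ax":0,"ay":0,"az":0,"grip":-1},{"dx":0.22,"dy":-0.71,"dz":0,"ax":0,"ay":0,"az":0,"grip":-1},{"dx":0.22,"dy":-0.71,"dz":0.1,"ax":0,"ay":0,"az":0,"grip":-1},{"dx":0.22,"dy":-0.71,"dz":0.3,"ax":0,"ay":0,"az":0,"grip":-1},{"dx":0.22,"dy":-0.71,"dz":0.36,"ax":0,"ay":0,"az":0,"grip":-1}]' 30
python3 - <<'E'
from h import *
import pickle
rel([.517,-.133,.075],.07-np.pi/2)
s,p,r=st()
# crate fit from saved top picture with arm still away from crate
im=pickle.load(open("im0.pkl","rb"))["top"]
P=np.array([[.6113,-.1223],[.6061,-.0319],[.6007,.0614],[.5166,-.1332],[.5099,-.0395],[.5032,.0537]])
L=np.array([[49,-94],[49,0],[49,94],[-49,-94],[-49,0],[-49,94]])/1e3
H=(L).T@(P-P.mean(0));y=np.arctan2(H[0,1]-H[1,0],H[0,0]+H[1,1]);Rm=np.array([[np.cos(y),-np.sin(y)],[np.sin(y),np.cos(y)]])
Q=L@Rm.T+P.mean(0);print(y);print(Q.round(4),np.abs(Q-P).max())
E
```

```text
clock: 4.27
position: [0.5142, -0.1401, 0.1214]
ee_rot: [0.0, 0.999, 0.042, 0.002]
contact_force: [0.9, -1.7, -1.1]
width: -0.0003
gripper_force: 0.0
shift shares [ 0.0129 -0.0276  0.1855] pos [ 0.5142 -0.1401  0.1214] t 4.2667 z axis [ 3.7e-03 -2.0e-04 -1.0e+00]
tool y dir -1.487 q6 [-3.980e-01  2.980e-01  1.767e+00  1.000e-03  1.073e+00  1.089e+00]
az share (tool down => neg world) 0.0088
0.07216250304929771
[[ 0.6136 -0.1255]
 [ 0.6068 -0.0318]
 [ 0.6001  0.062 ]
 [ 0.5159 -0.1326]
 [ 0.5091 -0.0388]
 [ 0.5023  0.0549]] 0.0032224625586310535
```

```bash
python3 -m jog '[{"dx":0.01,"dy":-0.01,"dz":0.1,"ax":0,"ay":0,"az":0.01,"grip":-1},{"dx":0.01,"dy":-0.01,"dz":0.16,"ax":0,"ay":0,"az":0.01,"grip":-1},{"dx":0.01,"dy":-0.01,"dz":0.21,"ax":0,"ay":0,"az":0.01,"grip":-1},{"dx":0.01,"dy":-0.01,"dz":0.26,"ax":0,"ay":0,"az":0.01,"grip":-1},{"dx":0.01,"dy":-0.01,"dz":0.26,"ax":0,"ay":0,"az":0.01,"grip":-1}]' 30
python3 -m jog '[{"dx":0,"dy":0,"dz":0,"ax":0,"ay":0,"az":0,"grip":-1},{"dx":0,"dy":0,"dz":0,"ax":0,"ay":0,"az":0,"grip":-1},{"dx":0,"dy":0,"dz":0.0,"ax":0,"ay":0,"az":0,"grip":-1}]' 30
```

```text
clock: 4.68
position: [0.5126, -0.1383, 0.0528]
ee_rot: [-0.002, 0.999, 0.034, -0.003]
contact_force: [-0.1, 1.7, 1.8]
width: 0.0003
gripper_force: 0.3
clock: 4.93
position: [0.5154, -0.1401, 0.057]
ee_rot: [0.0, 0.999, 0.033, 0.0]
contact_force: [-0.9, 0.4, 0.5]
width: -0.0001
gripper_force: 0.3
```

```bash
python3 -m jog '[{"dx":0,"dy":-0.02,"dz":0.03,"ax":0,"ay":0,"az":0,"grip":-1},{"dx":0,"dy":-0.02,"dz":0.06,"ax":0,"ay":0,"az":0,"grip":-1},{"dx":0,"dy":-0.02,"dz":0.06,"ax":0,"ay":0,"az":0,"grip":-1},{"dx":0,"dy":-0.02,"dz":0.06,"ax":0,"ay":0,"az":0,"grip":-1}]' 30
```

```text
clock: 5.27
position: [0.5142, -0.1347, 0.0411]
ee_rot: [-0.0, 0.999, 0.033, -0.001]
contact_force: [0.7, 0.8, 0.6]
width: 0.0002
gripper_force: 0.4
```

```bash
python3 -m jog '[{"dx":0,"dy":0,"dz":-0.16,"ax":0,"ay":0,"az":0,"grip":-1},{"dx":0,"dy":0,"dz":-0.28,"ax":0,"ay":0,"az":0,"grip":-1},{"dx":0,"dy":-0.16,"dz":-0.28,"ax":0,"ay":0,"az":0,"grip":-1},{"dx":0,"dy":-0.32,"dz":-0.28,"ax":0,"ay":0,"az":0,"grip":-1},{"dx":0,"dy":-0.385,"dz":-0.2,"ax":0,"ay":0,"az":0,"grip":-1}]' 30
python3 -m jog '[{"dx":0,"dy":0,"dz":0.08,"ax":0,"ay":0,"az":0,"grip":-1},{"dx":0,"dy":0,"dz":0.13,"ax":0,"ay":0,"az":0,"grip":-1},{"dx":0,"dy":0,"dz":0.16,"ax":0,"ay":0,"az":0,"grip":-1},{"dx":0,"dy":0,"dz":0.19,"ax":0,"ay":0,"az":0,"grip":-1},{"dx":0,"dy":0,"dz":0.19,"ax":0,"ay":0,"az":0,"grip":-1}]' 30
python3 -m jog '[{"dx":0,"dy":0,"dz":0,"ax":0,"ay":0,"az":0,"grip":-1},{"dx":0,"dy":0,"dz":0,"ax":0,"ay":0,"az":0,"grip":-1}]' 30
```

```text
clock: 5.68
position: [0.5102, -0.0364, 0.095]
ee_rot: [-0.0, 0.999, 0.033, 0.004]
contact_force: [0.2, -0.2, -0.4]
width: 0.0
gripper_force: 0.0
clock: 6.1
position: [0.5074, -0.0383, 0.0498]
ee_rot: [-0.001, 0.999, 0.033, -0.001]
contact_force: [-13.8, 4.6, 46.6]
width: -0.0001
gripper_force: 23.4
clock: 6.27
position: [0.5073, -0.0383, 0.0498]
ee_rot: [-0.001, 0.999, 0.033, 0.0]
contact_force: [-12.8, 4.9, 44.9]
width: -0.0001
gripper_force: 22.6
```

```bash
python3 -m jog '[{"dx":0,"dy":0,"dz":-0.16,"ax":0,"ay":0,"az":0,"grip":-1},{"dx":0,"dy":0,"dz":-0.28,"ax":0,"ay":0,"az":0,"grip":-1},{"dx":0,"dy":-0.16,"dz":-0.28,"ax":0,"ay":0,"az":0,"grip":-1},{"dx":0,"dy":-0.32,"dz":-0.28,"ax":0,"ay":0,"az":0,"grip":-1},{"dx":0,"dy":-0.37,"dz":-0.2,"ax":0,"ay":0,"az":0,"grip":-1}]' 30
python3 -m jog '[{"dx":0,"dy":0,"dz":0.08,"ax":0,"ay":0,"az":0,"grip":-1},{"dx":0,"dy":0,"dz":0.13,"ax":0,"ay":0,"az":0,"grip":-1},{"dx":0,"dy":0,"dz":0.16,"ax":0,"ay":0,"az":0,"grip":-1},{"dx":0,"dy":0,"dz":0.19,"ax":0,"ay":0,"az":0,"grip":-1},{"dx":0,"dy":0,"dz":0.19,"ax":0,"ay":0,"az":0,"grip":-1}]' 30
```

```text
clock: 6.68
position: [0.505, 0.0563, 0.0981]
ee_rot: [-0.001, 0.999, 0.033, 0.005]
contact_force: [0.0, -0.4, 0.4]
width: -0.0005
gripper_force: 0.0
clock: 7.1
position: [0.5016, 0.0529, 0.0456]
ee_rot: [0.0, 0.999, 0.033, -0.001]
contact_force: [-1.1, -0.1, -0.2]
width: 0.0
gripper_force: 0.4
```

```bash
python3 -m jog '[{"dx":0,"dy":0,"dz":-0.16,"ax":0,"ay":0,"az":0,"grip":-1},{"dx":0,"dy":0,"dz":-0.28,"ax":0,"ay":0,"az":0,"grip":-1},{"dx":0.16,"dy":0,"dz":-0.28,"ax":0,"ay":0,"az":0,"grip":-1},{"dx":0.32,"dy":0,"dz":-0.28,"ax":0,"ay":0,"az":0,"grip":-1},{"dx":0.392,"dy":0,"dz":-0.2,"ax":0,"ay":0,"az":0,"grip":-1}]' 30
python3 -m jog '[{"dx":0,"dy":0,"dz":0.08,"ax":0,"ay":0,"az":0,"grip":-1},{"dx":0,"dy":0,"dz":0.13,"ax":0,"ay":0,"az":0,"grip":-1},{"dx":0,"dy":0,"dz":0.16,"ax":0,"ay":0,"az":0,"grip":-1},{"dx":0,"dy":0,"dz":0.195,"ax":0,"ay":0,"az":0,"grip":-1},{"dx":0,"dy":0,"dz":0.195,"ax":0,"ay":0,"az":0,"grip":-1}]' 30
python3 -m jog '[{"dx":0,"dy":0,"dz":0,"ax":0,"ay":0,"az":0,"grip":-1},{"dx":0,"dy":0,"dz":0,"ax":0,"ay":0,"az":0,"grip":-1}]' 30
```

```text
clock: 7.52
position: [0.6094, 0.0592, 0.1025]
ee_rot: [0.001, 0.999, 0.033, 0.009]
contact_force: [1.0, 0.0, 0.1]
width: -0.0002
gripper_force: 0.0
clock: 7.93
position: [0.5992, 0.0594, 0.0469]
ee_rot: [0.0, 0.999, 0.033, -0.001]
contact_force: [-0.9, -0.1, 1.5]
width: -0.0002
gripper_force: 0.4
clock: 8.1
position: [0.6001, 0.0597, 0.0487]
ee_rot: [0.0, 0.999, 0.033, 0.001]
contact_force: [-0.1, -0.6, 0.6]
width: -0.0003
gripper_force: 0.4
```

```bash
python3 -m jog '[{"dx":0,"dy":0,"dz":0.015,"ax":0,"ay":0,"az":0,"grip":-1},{"dx":0,"dy":0,"dz":0.025,"ax":0,"ay":0,"az":0,"grip":-1},{"dx":0,"dy":0,"dz":0.025,"ax":0,"ay":0,"az":0,"grip":-1}]' 30
```

```text
clock: 8.35
position: [0.6003, 0.0598, 0.0416]
ee_rot: [0.0, 0.999, 0.033, 0.001]
contact_force: [-0.1, -0.1, 1.6]
width: 0.0004
gripper_force: 0.4
```

Cells D (near right), F (near left) and C (far left) are empty, and E (near middle) is taken. Now to the stack.

```bash
python3 -m jog '[{"dx":0,"dy":0,"dz":-0.16,"ax":0,"ay":0,"az":0,"grip":-1},{"dx":0,"dy":0,"dz":-0.33,"ax":0,"ay":0,"az":0,"grip":1},{"dx":-0.05,"dy":-0.05,"dz":-0.5,"ax":0,"ay":0,"az":-0.08,"grip":1},{"dx":-0.1,"dy":-0.1,"dz":-0.65,"ax":0,"ay":0,"az":-0.16,"grip":1},{"dx":-0.17,"dy":-0.2,"dz":-0.75,"ax":0,"ay":0,"az":-0.24,"grip":1}]' 30
python3 -c "
from h import *
rel([.438,.254,.27],-1.127)"
```

```text
clock: 8.77
position: [0.5569, 0.1044, 0.231]
ee_rot: [0.001, 0.975, 0.221, 0.002]
contact_force: [0.5, 0.6, 0.9]
width: 0.048
gripper_force: 0.0
shift shares [-0.1707 -0.7444 -0.1593] pos [0.5569 0.1044 0.231 ] t 8.7667 z axis [ 0.0053 -0.0011 -1.    ]
tool y dir -1.1254 q6 [ 6.300e-02  2.610e-01  1.527e+00 -1.000e-03  1.348e+00  1.189e+00]
az share (tool down => neg world) 0.001
```

```bash
python3 -m jog '[{"dx":-0.17,"dy":-0.74,"dz":-0.16,"ax":0,"ay":0,"az":0,"grip":1},{"dx":-0.17,"dy":-0.74,"dz":-0.16,"ax":0,"ay":0,"az":0,"grip":1},{"dx":-0.17,"dy":-0.74,"dz":-0.16,"ax":0,"ay":0,"az":0,"grip":1},{"dx":-0.17,"dy":-0.74,"dz":-0.16,"ax":0,"ay":0,"az":0,"grip":1},{"dx":-0.17,"dy":-0.74,"dz":-0.16,"ax":0,"ay":0,"az":0,"grip":1}]' 30
python3 -m jog '[{"dx":0,"dy":0,"dz":0,"ax":0,"ay":0,"az":0,"grip":1},{"dx":0,"dy":0,"dz":0,"ax":0,"ay":0,"az":0,"grip":1}]'
python3 - <<'E'
from h import *
s,p,r=st();im=manip.get_image("wrist")
rel([.438,.254,.27],-1.127)
a=unfish(im,r,p,[.438,.254],.147,.08)
b=cv2.resize(manip.get_image("top")["img"],None,fx=.625,fy=.625,interpolation=cv2.INTER_AREA)
b=np.pad(b,((0,150),(0,0),(0,0)))
cv2.imwrite("pics/st1.png",np.hstack([a,b])[:,:,::-1])
E
```

```text
clock: 9.18
position: [0.435, 0.257, 0.2687]
ee_rot: [-0.001, 0.976, 0.22, 0.0]
contact_force: [0.2, 0.0, 0.0]
width: 0.0855
gripper_force: 0.0
clock: 9.35
position: [0.4368, 0.2557, 0.2681]
ee_rot: [0.0, 0.975, 0.221, 0.001]
contact_force: [1.0, -0.0, -0.7]
width: 0.0854
gripper_force: 0.0
shift shares [ 0.0005  0.0036 -0.0095] pos [0.4375 0.2548 0.2676] t 9.4 z axis [ 8.e-04 -6.e-04 -1.e+00]
tool y dir -1.1275 q6 [ 3.900e-01  1.520e-01  1.580e+00 -1.000e-03  1.409e+00  1.518e+00]
az share (tool down => neg world) -0.0003
```

View pics/st1.png

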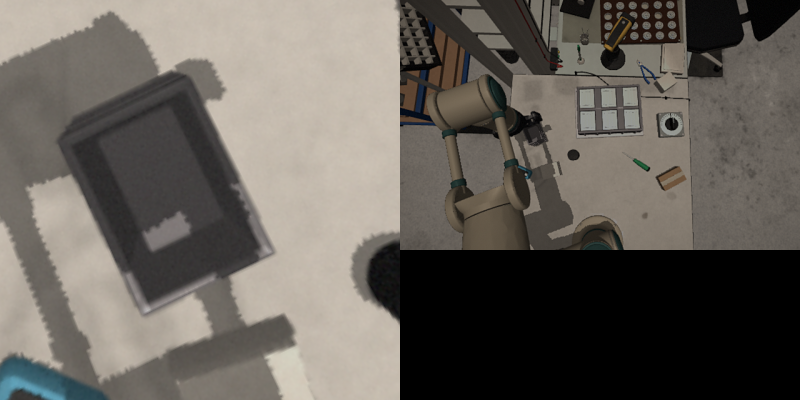

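The wrist view shows the top rim with corners near (62,140), (190,82), (272,252), (143,313), so its centre is (0.439,0.266) with yaw 0.44. My earlier top-view reading had a 4 px crop-offset slip and now agrees. No other boat is on the bench. I'll go down to the top boat's rim.

```bash
python3 -m jog '[{"dx":0.024,"dy":-0.036,"dz":0.12,"ax":0,"ay":0,"az":0,"grip":1},{"dx":0.024,"dy":-0.036,"dz":0.28,"ax":0,"ay":0,"az":0,"grip":1},{"dx":0.024,"dy":-0.036,"dz":0.43,"ax":0,"ay":0,"az":0,"grip":1},{"dx":0.024,"dy":-0.036,"dz":0.53,"ax":0,"ay":0,"az":0,"grip":1},{"dx":0.024,"dy":-0.036,"dz":0.6,"ax":0,"ay":0,"az":0,"grip":1}]' 30
python3 -m jog '[{"dx":0,"dy":0,"dz":0,"ax":0,"ay":0,"az":0,"grip":1},{"dx":0,"dy":0,"dz":0,"ax":0,"ay":0,"az":0,"grip":1}]'
python3 - <<'E'
from h import *
s,p,r=st();im=manip.get_image("wrist")
rel([.439,.2655,.116],-1.127)
save(im,"w2.png")
E
```

```text
clock: 9.87
position: [0.4382, 0.2631, 0.1139]
ee_rot: [0.001, 0.976, 0.218, -0.003]
contact_force: [0.4, -0.7, -0.5]
width: 0.0857
gripper_force: 0.0
clock: 10.03
position: [0.4395, 0.2641, 0.1165]
ee_rot: [0.0, 0.976, 0.218, -0.001]
contact_force: [0.5, 1.3, -0.2]
width: 0.0855
gripper_force: 0.0
shift shares [-0.0039 -0.0052  0.0072] pos [0.4404 0.2647 0.1178] t 10.0833 z axis [ 4.e-04 -2.e-04 -1.e+00]
tool y dir -1.1306 q6 [ 0.406  0.277  1.809 -0.     1.055  1.537]
az share (tool down => neg world) -0.0023
```

View pics/w2.png

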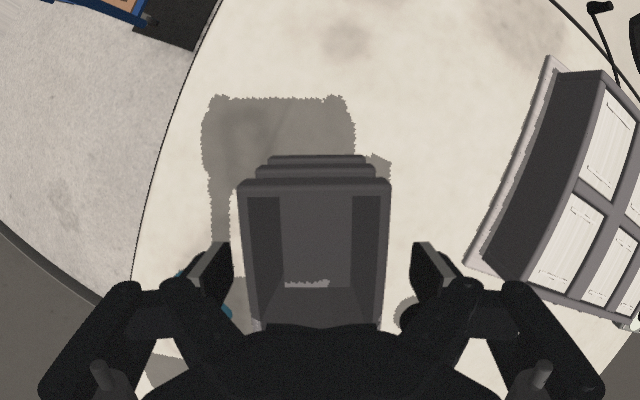

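The rim sits between the open pads (columns 238–391, far edge at row 183), and the two lower rims are clear below. I'll check the long-axis offset and close.

```bash
python3 - <<'E'
from h import *
s,p,r=st();im=manip.get_image("wrist")
for q in((238,187),(315,181),(391,187)):
    print((r.inv().apply(wpix(im,r,p,*q,.147)-p)*1000).round(1))
E
python3 -m jog '[{"dx":0,"dy":0,"dz":0,"ax":0,"ay":0,"az":0,"grip":0.3},{"dx":0,"dy":0,"dz":0,"ax":0,"ay":0,"az":0,"grip":0.1},{"dx":0,"dy":0,"dz":0,"ax":0,"ay":0,"az":0,"grip":-0.3},{"dx":0,"dy":0,"dz":0,"ax":0,"ay":0,"az":0,"grip":-0.3},{"dx":0,"dy":0,"dz":0,"ax":0,"ay":0,"az":0,"grip":-0.3}]' 40
```

```text
[ 39.6 -32.7 -29.2]
[ 41.9  -3.  -29.2]
[ 39.6  26.1 -29.2]
clock: 10.55
position: [0.4402, 0.266, 0.1191]
ee_rot: [-0.0, 0.976, 0.219, 0.002]
contact_force: [-0.8, 0.6, 5.3]
width: 0.0592
gripper_force: 43.5
```

```bash
python3 -m jog '[{"dx":0,"dy":0,"dz":-0.03,"ax":0,"ay":0,"az":0,"grip":-0.3},{"dx":0,"dy":0,"dz":-0.08,"ax":0,"ay":0,"az":0,"grip":-0.3},{"dx":0,"dy":0,"dz":-0.14,"ax":0,"ay":0,"az":0,"grip":-0.3},{"dx":0,"dy":0,"dz":-0.21,"ax":0,"ay":0,"az":0,"grip":-0.3},{"dx":0,"dy":0,"dz":-0.3,"ax":0,"ay":0,"az":0,"grip":-0.3}]' 40
python3 - <<'E'
from h import *
s,p,r=st();a=manip.get_image("scene")["img"];print(s["contact_force"])
cv2.imwrite("pics/s3.png",cv2.resize(a[100:330,150:450],(600,460),interpolation=cv2.INTER_CUBIC)[:,:,::-1])
rel([.5023,.0549,.17],.0722-np.pi/2)
E
```

```text
clock: 10.97
position: [0.4378, 0.2647, 0.1922]
ee_rot: [0.001, 0.976, 0.219, -0.002]
contact_force: [-0.2, -0.7, -2.4]
width: 0.0594
gripper_force: 44.1
[-0.24481412 -0.70352575 -2.36636068]
shift shares [-0.1397  0.8685  0.1091] pos [0.4408 0.266  0.1974] t 11.0167 z axis [ 0.0057  0.0021 -1.    ]
tool y dir -1.1287 q6 [ 0.408  0.205  1.69  -0.     1.24   1.537]
az share (tool down => neg world) 0.2355
```

View pics/s3.png

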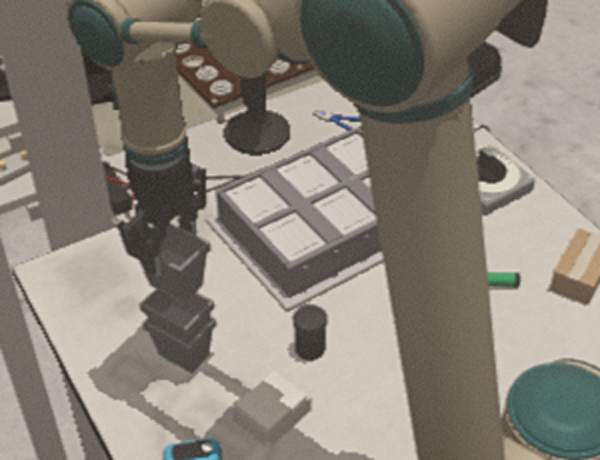

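Only the top boat lifted and the two others stayed in place. I'll carry it to cell C, the far-left one.

```bash
python3 -m jog '[{"dx":0.02,"dy":0.09,"dz":0,"ax":0,"ay":0,"az":0.05,"grip":-0.3},{"dx":0.05,"dy":0.22,"dz":0,"ax":0,"ay":0,"az":0.1,"grip":-0.3},{"dx":0.085,"dy":0.37,"dz":0,"ax":0,"ay":0,"az":0.16,"grip":-0.3},{"dx":0.12,"dy":0.52,"dz":0,"ax":0,"ay":0,"az":0.2,"grip":-0.3},{"dx":0.157,"dy":0.67,"dz":0,"ax":0,"ay":0,"az":0.235,"grip":-0.3}]' 40
python3 -c "
from h import *
rel([.6001,.062,.13],.0722-np.pi/2)"
```

```text
clock: 11.43
position: [0.5465, 0.1293, 0.1921]
ee_rot: [0.0, 0.999, 0.035, -0.0]
contact_force: [0.2, 0.5, -3.1]
width: 0.0595
gripper_force: 44.5
shift shares [0.1953 0.2838 0.2484] pos [0.5465 0.1293 0.1921] t 11.4333 z axis [-9.e-04 -3.e-04 -1.e+00]
tool y dir -1.5003 q6 [ 0.109  0.281  1.598 -0.     1.264  1.609]
az share (tool down => neg world) -0.0011
```

```bash
python3 -m jog '[{"dx":0.08,"dy":0.12,"dz":0,"ax":0,"ay":0,"az":0,"grip":-0.3},{"dx":0.16,"dy":0.22,"dz":0,"ax":0,"ay":0,"az":0,"grip":-0.3},{"dx":0.195,"dy":0.28,"dz":0.08,"ax":0,"ay":0,"az":0,"grip":-0.3},{"dx":0.195,"dy":0.28,"dz":0.16,"ax":0,"ay":0,"az":0,"grip":-0.3},{"dx":0.195,"dy":0.28,"dz":0.2,"ax":0,"ay":0,"az":0,"grip":-0.3}]' 40
python3 -m jog '[{"dx":0,"dy":0,"dz":0,"ax":0,"ay":0,"az":0,"grip":-0.3},{"dx":0,"dy":0,"dz":0,"ax":0,"ay":0,"az":0,"grip":-0.3}]' 40
python3 - <<'E'
from h import *
s,p,r=st();im=manip.get_image("wrist")
rel([.6001,.062,.071],.0722-np.pi/2)
save(im,"w4.png")
E
```

```text
clock: 11.85
position: [0.5988, 0.063, 0.1394]
ee_rot: [0.0, 0.999, 0.035, -0.002]
contact_force: [-1.8, 0.7, -3.4]
width: 0.0591
gripper_force: 44.5
clock: 12.02
position: [0.599, 0.0649, 0.1419]
ee_rot: [-0.0, 0.999, 0.037, -0.001]
contact_force: [0.2, 0.2, -2.5]
width: 0.0592
gripper_force: 44.5
shift shares [-1.000e-04  1.240e-02  2.878e-01] pos [0.5999 0.0651 0.143 ] t 12.0667 z axis [ 3.e-04  1.e-04 -1.e+00]
tool y dir -1.4973 q6 [-0.007  0.377  1.58   0.     1.184  1.49 ]
az share (tool down => neg world) 0.0008
```

View pics/w4.png

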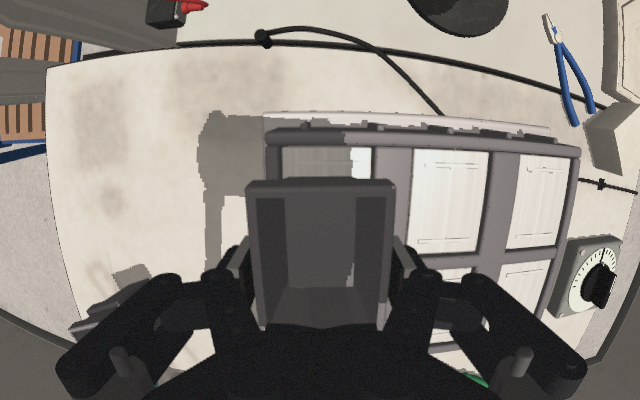

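The boat is over the far-left cell, whose far cover edge shows at row 147, columns ~277–371. The middle cover (415–490, 148–255) gives a position check.

Run:
```python
from h import *
s,p,r=st();im=manip.get_image("wrist")
f=lambda u,v:wpix(im,r,p,u,v,.07)
B=np.array([f(415,148),f(490,152),f(476,255),f(408,250)]);print("B",B.mean(0),np.linalg.norm(np.diff(B,axis=0),axis=1),"expect",.6068,-.0318)
print("C TR",f(371,147),"TL",f(277,147)," expect TR ",np.array([.6001,.062])+[[np.cos(.0722)*.0415+np.sin(.0722)*.0315,np.sin(.0722)*.0415-np.cos(.0722)*.0315]])
rel([.6,.062,.07],.0722-np.pi/2)
```

```text
B [ 0.60955105 -0.03314545  0.07      ] [0.06341965 0.08698813 0.0632345 ] expect 0.6068 -0.0318
C TR [0.64645227 0.03416499 0.07      ] TL [0.64149211 0.10003229 0.07      ]  expect TR  [[0.64376421 0.03357576]]
shift shares [-0.003   0.0124  0.2945] pos [0.6004 0.0651 0.1436] t 12.1167 z axis [ 0.0018 -0.     -1.    ]
tool y dir -1.497 q6 [-0.007  0.377  1.579 -0.     1.184  1.49 ]
az share (tool down => neg world) 0.001
```

```bash
python3 -m jog '[{"dx":0.004,"dy":0.012,"dz":0.06,"ax":0,"ay":0,"az":0,"grip":-0.3},{"dx":0.004,"dy":0.012,"dz":0.12,"ax":0,"ay":0,"az":0,"grip":-0.3},{"dx":0.004,"dy":0.012,"dz":0.17,"ax":0,"ay":0,"az":0,"grip":-0.3},{"dx":0.004,"dy":0.012,"dz":0.21,"ax":0,"ay":0,"az":0,"grip":-0.3},{"dx":0.004,"dy":0.012,"dz":0.21,"ax":0,"ay":0,"az":0,"grip":-0.3}]' 40
python3 -m jog '[{"dx":0,"dy":0,"dz":0.03,"ax":0,"ay":0,"az":0,"grip":-0.3},{"dx":0,"dy":0,"dz":0.06,"ax":0,"ay":0,"az":0,"grip":-0.3},{"dx":0,"dy":0,"dz":0.075,"ax":0,"ay":0,"az":0,"grip":-0.3},{"dx":0,"dy":0,"dz":0.08,"ax":0,"ay":0,"az":0,"grip":-0.3},{"dx":0,"dy":0,"dz":0.08,"ax":0,"ay":0,"az":0,"grip":-0.3}]' 40
```

```text
clock: 12.53
position: [0.6006, 0.062, 0.0894]
ee_rot: [0.0, 0.999, 0.037, -0.001]
contact_force: [0.1, -0.5, -1.3]
width: 0.0592
gripper_force: 44.6
clock: 12.95
position: [0.6018, 0.0617, 0.0711]
ee_rot: [-0.0, 0.999, 0.036, 0.001]
contact_force: [-0.9, 1.2, 2.7]
width: 0.0591
gripper_force: 45.2
```

```bash
python3 -m jog '[{"dx":0,"dy":0,"dz":0,"ax":0,"ay":0,"az":0,"grip":0.6},{"dx":0,"dy":0,"dz":0,"ax":0,"ay":0,"az":0,"grip":0.7},{"dx":0,"dy":0,"dz":0,"ax":0,"ay":0,"az":0,"grip":0.7},{"dx":0,"dy":0,"dz":-0.05,"ax":0,"ay":0,"az":0,"grip":0.7},{"dx":0,"dy":0,"dz":-0.15,"ax":0,"ay":0,"az":0,"grip":0.7}]' 40
python3 -m jog '[{"dx":0,"dy":0,"dz":-0.16,"ax":0,"ay":0,"az":0,"grip":0.8},{"dx":0,"dy":0,"dz":-0.33,"ax":0,"ay":0,"az":0,"grip":1},{"dx":0,"dy":0,"dz":-0.45,"ax":0,"ay":0,"az":0,"grip":1},{"dx":0,"dy":0,"dz":-0.45,"ax":0,"ay":0,"az":0,"grip":1}]' 40
python3 - <<'E'
from h import *
s,p,r=st();im=manip.get_image("wrist")
save(im,"w5.png")
rel([.44,.266,.24],-1.127)
E
```

```text
clock: 13.37
position: [0.5987, 0.0614, 0.1048]
ee_rot: [-0.0, 0.999, 0.036, -0.004]
contact_force: [0.2, -0.6, 0.6]
width: 0.0726
gripper_force: 0.0
clock: 13.7
position: [0.6054, 0.0614, 0.2279]
ee_rot: [0.0, 0.999, 0.036, 0.007]
contact_force: [1.6, -0.7, 0.3]
width: 0.0857
gripper_force: 0.0
shift shares [-0.5933 -0.8636 -0.0685] pos [0.6037 0.0614 0.2244] t 13.75 z axis [ 9.2e-03 -3.0e-04 -1.0e+00]
tool y dir -1.4982 q6 [-0.013  0.323  1.454 -0.     1.356  1.485]
az share (tool down => neg world) -0.2363
```

View pics/w5.png

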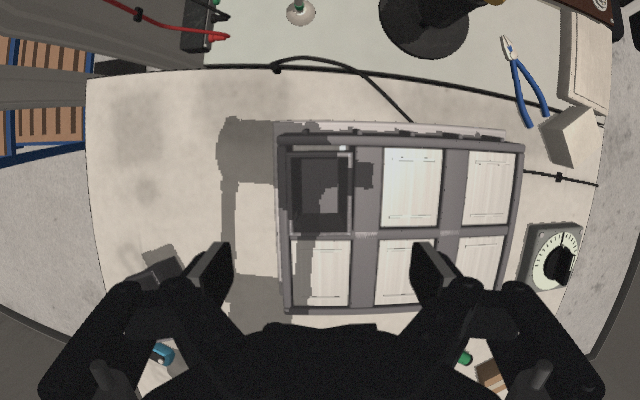

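The boat is seated square in the far-left cell (rim at 287–352, 152–236). Now back to the stack for the second one.

```bash
python3 -m jog '[{"dx":-0.06,"dy":-0.1,"dz":0,"ax":0,"ay":0,"az":-0.06,"grip":1},{"dx":-0.14,"dy":-0.22,"dz":0,"ax":0,"ay":0,"az":-0.12,"grip":1},{"dx":-0.23,"dy":-0.35,"dz":0,"ax":0,"ay":0,"az":-0.18,"grip":1},{"dx":-0.32,"dy":-0.48,"dz":0,"ax":0,"ay":0,"az":-0.236,"grip":1},{"dx":-0.41,"dy":-0.61,"dz":0,"ax":0,"ay":0,"az":-0.236,"grip":1}]' 40
python3 -c "
from h import *
rel([.44,.2655,.082],-1.129)"
```

```text
clock: 14.17
position: [0.4858, 0.2068, 0.2182]
ee_rot: [0.0, 0.975, 0.221, -0.002]
contact_force: [1.0, -0.5, 0.6]
width: 0.0853
gripper_force: 0.0
shift shares [-0.0626 -0.2906  0.5452] pos [0.4858 0.2068 0.2182] t 14.1667 z axis [-3.1e-03 -8.0e-04 -1.0e+00]
tool y dir -1.1256 q6 [0.271 0.215 1.623 0.    1.307 1.396]
az share (tool down => neg world) 0.0022
```

```bash
python3 -m jog '[{"dx":-0.03,"dy":-0.14,"dz":0,"ax":0,"ay":0,"az":0,"grip":1},{"dx":-0.06,"dy":-0.28,"dz":0.04,"ax":0,"ay":0,"az":0,"grip":1},{"dx":-0.062,"dy":-0.29,"dz":0.12,"ax":0,"ay":0,"az":0,"grip":1},{"dx":-0.062,"dy":-0.29,"dz":0.22,"ax":0,"ay":0,"az":0,"grip":1},{"dx":-0.062,"dy":-0.29,"dz":0.28,"ax":0,"ay":0,"az":0,"grip":1}]' 40
python3 -m jog '[{"dx":0,"dy":0,"dz":0,"ax":0,"ay":0,"az":0,"grip":1},{"dx":0,"dy":0,"dz":0,"ax":0,"ay":0,"az":0,"grip":1}]'
python3 - <<'E'
from h import *
rel([.44,.2655,.082],-1.129)
s,p,r=st();im=manip.get_image("wrist")
a=im["img"];g=cv2.cvtColor(a,cv2.COLOR_RGB2GRAY)
# profiles: column centre and a row, to find rim edges
print(g[100:260:4,315]); print(g[240,180:460:6])
save(im,"w6.png")
E
```

```text
clock: 14.58
position: [0.4401, 0.2649, 0.1468]
ee_rot: [0.001, 0.975, 0.221, -0.002]
contact_force: [-0.6, -0.5, 0.3]
width: 0.0854
gripper_force: 0.0
clock: 14.75
position: [0.4416, 0.2645, 0.1484]
ee_rot: [0.0, 0.976, 0.22, -0.002]
contact_force: [0.6, 0.4, 0.0]
width: 0.0856
gripper_force: 0.0
shift shares [-0.0031 -0.0064  0.2657] pos [0.4416 0.2645 0.1484] t 14.75 z axis [-0.0038 -0.0017 -1.    ]
tool y dir -1.1274 q6 [ 0.404  0.251  1.76  -0.     1.135  1.532]
az share (tool down => neg world) 0.001
[119 120 122 121 121 120 120 121 119 117 119 118 118  71  78  51  77  65
  70  69  68  70  69  68  66  70  72  69  67  72  66  68 126 128 124 125
  57  54  57  56]
[196 193 191 184 175 177 187 114 113 112 188 192 188 195 194  94  60  54
  59 122 124 124 124 124  69  66  69  58  49  50 118 201 199 203 203 200
 198 200 205 203 206 202 203 200 205 205  76]
```

```bash
python3 -m jog '[{"dx":-0.003,"dy":-0.005,"dz":0.08,"ax":0,"ay":0,"az":0,"grip":1},{"dx":-0.003,"dy":-0.005,"dz":0.18,"ax":0,"ay":0,"az":0,"grip":1},{"dx":-0.003,"dy":-0.005,"dz":0.24,"ax":0,"ay":0,"az":0,"grip":1},{"dx":-0.003,"dy":-0.005,"dz":0.264,"ax":0,"ay":0,"az":0,"grip":1},{"dx":-0.003,"dy":-0.005,"dz":0.264,"ax":0,"ay":0,"az":0,"grip":0.6}]' 40
python3 - <<'E'
from h import *
s,p,r=st();im=manip.get_image("wrist");print(p)
g=cv2.cvtColor(im["img"],cv2.COLOR_RGB2GRAY).astype(int);c=g[100:260,300:330].mean(1);print(c[40:110:3].round(),100+np.argmin(np.diff(c)))
print((r.inv().apply(wpix(im,r,p,315,100+np.argmin(np.diff(c[60:]))+60,.111)-p)*1000).round(1))
E
python3 -m jog '[{"dx":0,"dy":0,"dz":0,"ax":0,"ay":0,"az":0,"grip":0.3},{"dx":0,"dy":0,"dz":0,"ax":0,"ay":0,"az":0,"grip":0.1},{"dx":0,"dy":0,"dz":0,"ax":0,"ay":0,"az":0,"grip":-0.3},{"dx":0,"dy":0,"dz":0,"ax":0,"ay":0,"az":0,"grip":-0.3},{"dx":0,"dy":0,"dz":0,"ax":0,"ay":0,"az":0,"grip":-0.3}]' 40
```

```text
clock: 15.22
position: [0.4416, 0.2654, 0.0836]
ee_rot: [0.0, 0.976, 0.22, -0.001]
contact_force: [-0.2, -0.2, 0.6]
width: 0.0755
gripper_force: 0.0
[0.44159584 0.26544445 0.08359538]
[124. 124. 125. 125. 125. 125. 125. 124. 124.  87.  56.  74.  74.  73.
  54.  55.  58.  75.  74.  72.  72.  72.  72.  72.] 167
[ 46.9  -3.  -27.5]
clock: 15.68
position: [0.4431, 0.2664, 0.0855]
ee_rot: [-0.0, 0.976, 0.22, 0.002]
contact_force: [0.8, 0.8, 5.8]
width: 0.0591
gripper_force: 44.4
```

```bash
python3 -m jog '[{"dx":0,"dy":0,"dz":-0.03,"ax":0,"ay":0,"az":0,"grip":-0.3},{"dx":0,"dy":0,"dz":-0.08,"ax":0,"ay":0,"az":0,"grip":-0.3},{"dx":0,"dy":0,"dz":-0.14,"ax":0,"ay":0,"az":0,"grip":-0.3},{"dx":0,"dy":0,"dz":-0.21,"ax":0,"ay":0,"az":0,"grip":-0.3},{"dx":0,"dy":0,"dz":-0.36,"ax":0,"ay":0,"az":0,"grip":-0.3}]' 40
python3 -m jog '[{"dx":0,"dy":0,"dz":-0.1,"ax":0,"ay":0,"az":0,"grip":-0.3},{"dx":0,"dy":0,"dz":-0.1,"ax":0,"ay":0,"az":0,"grip":-0.3},{"dx":0,"dy":0,"dz":-0.1,"ax":0,"ay":0,"az":0,"grip":-0.3}]' 40
python3 - <<'E'
from h import *
s,p,r=st();a=manip.get_image("scene")["img"];print(s["contact_force"])
cv2.imwrite("pics/s7.png",cv2.resize(a[150:300,190:340],(400,400),interpolation=cv2.INTER_CUBIC)[:,:,::-1])
rel([.5033,.0549,.19],.0722-np.pi/2)
E
```

```text
clock: 16.1
position: [0.438, 0.2641, 0.1711]
ee_rot: [0.001, 0.976, 0.22, -0.005]
contact_force: [0.4, 0.2, -3.9]
width: 0.0589
gripper_force: 44.7
clock: 16.35
position: [0.4419, 0.2658, 0.2002]
ee_rot: [-0.0, 0.976, 0.22, 0.001]
contact_force: [-0.5, 0.1, -3.5]
width: 0.0595
gripper_force: 44.8
[-0.53994871  0.12956438 -3.50186224]
shift shares [-0.135   0.8678  0.0346] pos [0.4407 0.2654 0.1985] t 16.4 z axis [-1.4e-03 -8.0e-04 -1.0e+00]
tool y dir -1.1274 q6 [ 0.407  0.207  1.684 -0.     1.252  1.534]
az share (tool down => neg world) 0.2363
```

View pics/s7.png

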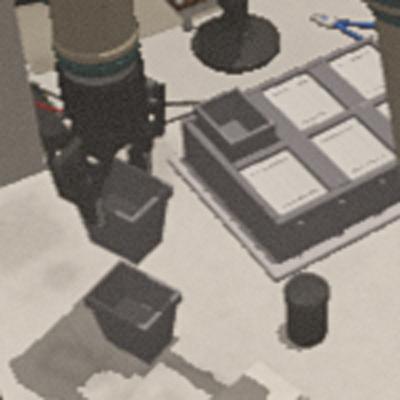

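One boat is in the gripper, one is left on the bench, and one is stored. I'll carry this one to the near-left cell.

```bash
python3 -m jog '[{"dx":-0.015,"dy":0.1,"dz":0,"ax":0,"ay":0,"az":0.06,"grip":-0.3},{"dx":-0.04,"dy":0.25,"dz":0,"ax":0,"ay":0,"az":0.12,"grip":-0.3},{"dx":-0.065,"dy":0.41,"dz":0,"ax":0,"ay":0,"az":0.18,"grip":-0.3},{"dx":-0.09,"dy":0.57,"dz":0,"ax":0,"ay":0,"az":0.236,"grip":-0.3},{"dx":-0.11,"dy":0.7,"dz":0,"ax":0,"ay":0,"az":0.236,"grip":-0.3}]' 40
python3 -c "
from h import *
rel([.5035,.055,.14],.0722-np.pi/2)"
```

```text
clock: 16.82
position: [0.4904, 0.0934, 0.1966]
ee_rot: [0.001, 0.999, 0.035, -0.003]
contact_force: [1.0, 0.7, -2.3]
width: 0.0595
gripper_force: 45.0
shift shares [0.0427 0.1564 0.2266] pos [0.4904 0.0934 0.1966] t 16.8167 z axis [-0.0051 -0.0015 -1.    ]
tool y dir -1.5011 q6 [ 5.000e-02  1.880e-01  1.714e+00 -1.000e-03  1.244e+00  1.551e+00]
az share (tool down => neg world) -0.0016
```

```bash
python3 -m jog '[{"dx":0.025,"dy":0.1,"dz":0,"ax":0,"ay":0,"az":0,"grip":-0.3},{"dx":0.043,"dy":0.156,"dz":0.05,"ax":0,"ay":0,"az":0,"grip":-0.3},{"dx":0.043,"dy":0.156,"dz":0.15,"ax":0,"ay":0,"az":0,"grip":-0.3},{"dx":0.043,"dy":0.156,"dz":0.22,"ax":0,"ay":0,"az":0,"grip":-0.3},{"dx":0.043,"dy":0.156,"dz":0.22,"ax":0,"ay":0,"az":0,"grip":-0.3}]' 40
python3 -m jog '[{"dx":0,"dy":0,"dz":0,"ax":0,"ay":0,"az":0,"grip":-0.3},{"dx":0,"dy":0,"dz":0,"ax":0,"ay":0,"az":0,"grip":-0.3}]' 40
python3 -c "
from h import *
rel([.5035,.055,.073],.0722-np.pi/2)"
```

```text
clock: 17.23
position: [0.5004, 0.0573, 0.1384]
ee_rot: [-0.0, 0.999, 0.036, -0.007]
contact_force: [-1.2, 0.2, -2.9]
width: 0.0594
gripper_force: 45.0
clock: 17.4
position: [0.5052, 0.058, 0.1438]
ee_rot: [0.0, 0.999, 0.036, -0.001]
contact_force: [-0.6, -1.0, -2.4]
width: 0.0594
gripper_force: 45.0
shift shares [-0.0075  0.0113  0.2833] pos [0.5052 0.058  0.1438] t 17.4 z axis [-1.e-03 -1.e-04 -1.e+00]
tool y dir -1.4978 q6 [-0.023  0.245  1.781 -0.     1.116  1.475]
az share (tool down => neg world) 0.0005
```

```bash
python3 -m jog '[{"dx":-0.006,"dy":0.011,"dz":0.06,"ax":0,"ay":0,"az":0,"grip":-0.3},{"dx":-0.006,"dy":0.011,"dz":0.12,"ax":0,"ay":0,"az":0,"grip":-0.3},{"dx":-0.006,"dy":0.011,"dz":0.17,"ax":0,"ay":0,"az":0,"grip":-0.3},{"dx":-0.006,"dy":0.011,"dz":0.21,"ax":0,"ay":0,"az":0,"grip":-0.3},{"dx":-0.006,"dy":0.011,"dz":0.21,"ax":0,"ay":0,"az":0,"grip":-0.3}]' 40
python3 -m jog '[{"dx":0,"dy":0,"dz":0.03,"ax":0,"ay":0,"az":0,"grip":-0.3},{"dx":0,"dy":0,"dz":0.06,"ax":0,"ay":0,"az":0,"grip":-0.3},{"dx":0,"dy":0,"dz":0.07,"ax":0,"ay":0,"az":0,"grip":-0.3},{"dx":0,"dy":0,"dz":0.073,"ax":0,"ay":0,"az":0,"grip":-0.3},{"dx":0,"dy":0,"dz":0.073,"ax":0,"ay":0,"az":0,"grip":-0.3}]' 40
```

```text
clock: 17.82
position: [0.5037, 0.0552, 0.0908]
ee_rot: [0.0, 0.999, 0.037, -0.001]
contact_force: [0.3, 0.0, -2.5]
width: 0.0589
gripper_force: 45.1
clock: 18.23
position: [0.5044, 0.0551, 0.0736]
ee_rot: [-0.0, 0.999, 0.036, 0.0]
contact_force: [-0.6, 0.7, -1.2]
width: 0.0592
gripper_force: 45.3
```

```bash
python3 -m jog '[{"dx":0,"dy":0,"dz":0.007,"ax":0,"ay":0,"az":0,"grip":-0.3},{"dx":0,"dy":0,"dz":0.007,"ax":0,"ay":0,"az":0,"grip":0.6},{"dx":0,"dy":0,"dz":0.007,"ax":0,"ay":0,"az":0,"grip":0.7},{"dx":0,"dy":0,"dz":-0.03,"ax":0,"ay":0,"az":0,"grip":0.7},{"dx":0,"dy":0,"dz":-0.12,"ax":0,"ay":0,"az":0,"grip":0.7}]' 40
python3 -m jog '[{"dx":0,"dy":0,"dz":-0.16,"ax":0,"ay":0,"az":0,"grip":0.8},{"dx":0,"dy":0,"dz":-0.33,"ax":0,"ay":0,"az":0,"grip":1},{"dx":-0.05,"dy":-0.16,"dz":-0.35,"ax":0,"ay":0,"az":-0.06,"grip":1},{"dx":-0.08,"dy":-0.32,"dz":-0.35,"ax":0,"ay":0,"az":-0.12,"grip":1},{"dx":-0.12,"dy":-0.48,"dz":-0.35,"ax":0,"ay":0,"az":-0.18,"grip":1}]' 40
python3 -c "
from h import *
rel([.44,.2655,.11],-1.129)"
```

```text
clock: 18.65
position: [0.5018, 0.0549, 0.1016]
ee_rot: [-0.0, 0.999, 0.036, -0.003]
contact_force: [-0.4, -0.1, -0.1]
width: 0.0725
gripper_force: 0.0
clock: 19.07
position: [0.4663, 0.1733, 0.193]
ee_rot: [-0.0, 0.984, 0.178, 0.002]
contact_force: [0.0, 0.6, 0.5]
width: 0.0855
gripper_force: 0.0
shift shares [ 0.029  -0.3825  0.3318] pos [0.4663 0.1733 0.193 ] t 19.0667 z axis [ 4.3e-03  9.0e-04 -1.0e+00]
tool y dir -1.2137 q6 [ 0.216  0.183  1.731 -0.     1.223  1.43 ]
az share (tool down => neg world) -0.0539
```

```bash
python3 -m jog '[{"dx":0.012,"dy":-0.16,"dz":0,"ax":0,"ay":0,"az":-0.054,"grip":1},{"dx":0.024,"dy":-0.32,"dz":0.05,"ax":0,"ay":0,"az":-0.054,"grip":1},{"dx":0.029,"dy":-0.382,"dz":0.18,"ax":0,"ay":0,"az":-0.054,"grip":1},{"dx":0.029,"dy":-0.382,"dz":0.3,"ax":0,"ay":0,"az":-0.054,"grip":1},{"dx":0.029,"dy":-0.382,"dz":0.33,"ax":0,"ay":0,"az":-0.054,"grip":1}]' 40
python3 -m jog '[{"dx":0,"dy":0,"dz":0,"ax":0,"ay":0,"az":0,"grip":1},{"dx":0,"dy":0,"dz":0,"ax":0,"ay":0,"az":0,"grip":1}]'
python3 - <<'E'
from h import *
s,p,r=st();im=manip.get_image("wrist")
rel([.44,.2655,.047],-1.129)
save(im,"w8.png")
E
```

```text
clock: 19.48
position: [0.4357, 0.2644, 0.105]
ee_rot: [0.001, 0.976, 0.22, -0.004]
contact_force: [-0.7, -0.9, -0.2]
width: 0.0852
gripper_force: 0.0
clock: 19.65
position: [0.4398, 0.2642, 0.1091]
ee_rot: [0.0, 0.976, 0.218, 0.0]
contact_force: [0.3, -0.5, 0.2]
width: 0.0855
gripper_force: 0.0
shift shares [-0.0007 -0.0049  0.2512] pos [0.4405 0.2644 0.1098] t 19.7 z axis [ 2.5e-03  8.0e-04 -1.0e+00]
tool y dir -1.1317 q6 [ 0.405  0.285  1.822 -0.     1.033  1.537]
az share (tool down => neg world) -0.0017
```

View pics/w8.png

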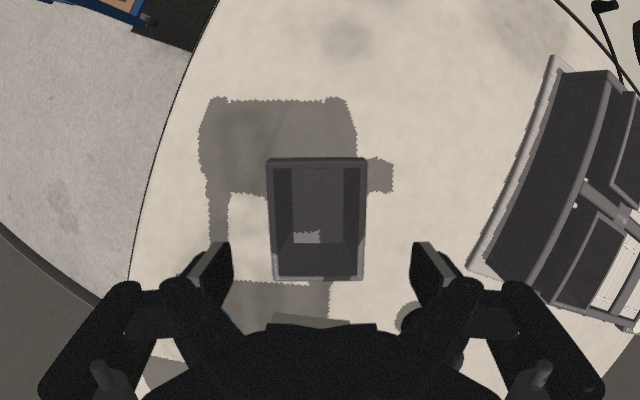

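The last boat's rim is at (266–367, 159–281), and the carton's edge at rows ~315–325 is clear of the pads.

Run:
```python
from h import *
s,p,r=st();im=manip.get_image("wrist")
C=np.array([wpix(im,r,p,*q,.075) for q in((266,159),(367,159),(362,280),(273,280))])
print((r.inv().apply(C-p)*1000).round(1),(r.inv().apply(C.mean(0)-p)/.25).round(3))
```

```text
[[ 41.3 -32.8  34.9]
 [ 41.2  26.1  34.9]
 [-38.5  26.5  34.7]
 [-38.7 -32.5  34.7]] [ 0.005 -0.013  0.139]
```

```bash
python3 -m jog '[{"dx":0.005,"dy":-0.01,"dz":0.08,"ax":0,"ay":0,"az":0,"grip":1},{"dx":0.005,"dy":-0.01,"dz":0.17,"ax":0,"ay":0,"az":0,"grip":1},{"dx":0.005,"dy":-0.01,"dz":0.23,"ax":0,"ay":0,"az":0,"grip":1},{"dx":0.005,"dy":-0.01,"dz":0.25,"ax":0,"ay":0,"az":0,"grip":1},{"dx":0.005,"dy":-0.01,"dz":0.25,"ax":0,"ay":0,"az":0,"grip":0.6}]' 40
python3 -m jog '[{"dx":0,"dy":0,"dz":0,"ax":0,"ay":0,"az":0,"grip":0.3},{"dx":0,"dy":0,"dz":0,"ax":0,"ay":0,"az":0,"grip":0.1},{"dx":0,"dy":0,"dz":0,"ax":0,"ay":0,"az":0,"grip":-0.3},{"dx":0,"dy":0,"dz":0,"ax":0,"ay":0,"az":0,"grip":-0.3},{"dx":0,"dy":0,"dz":0,"ax":0,"ay":0,"az":0,"grip":-0.3}]' 40
python3 -m jog '[{"dx":0,"dy":0,"dz":-0.05,"ax":0,"ay":0,"az":0,"grip":-0.3},{"dx":0,"dy":0,"dz":-0.15,"ax":0,"ay":0,"az":0,"grip":-0.3},{"dx":0,"dy":0,"dz":-0.3,"ax":0,"ay":0,"az":0,"grip":-0.3},{"dx":0,"dy":0,"dz":-0.46,"ax":0,"ay":0,"az":0,"grip":-0.3},{"dx":0,"dy":0,"dz":-0.61,"ax":0,"ay":0,"az":0,"grip":-0.3}]' 40
python3 -c "
from h import *
rel([.5165,-.1325,.20],.0722-np.pi/2)"
```

```text
clock: 20.17
position: [0.4396, 0.2668, 0.046]
ee_rot: [0.0, 0.976, 0.218, -0.0]
contact_force: [-0.5, -0.3, -0.2]
width: 0.0755
gripper_force: 0.0
clock: 20.58
position: [0.4407, 0.2677, 0.0474]
ee_rot: [-0.0, 0.976, 0.218, 0.002]
contact_force: [0.9, -1.6, 6.8]
width: 0.0592
gripper_force: 44.4
clock: 21.0
position: [0.4383, 0.2671, 0.1998]
ee_rot: [0.0, 0.976, 0.218, -0.001]
contact_force: [1.4, 1.0, -2.4]
width: 0.0596
gripper_force: 44.4
shift shares [-3.9820e-01  1.5794e+00 -5.0000e-04] pos [0.4383 0.2671 0.1998] t 21.0 z axis [-1.1e-03 -3.0e-04 -1.0e+00]
tool y dir -1.1305 q6 [0.412 0.204 1.684 0.    1.254 1.542]
az share (tool down => neg world) 0.2343
```

```bash
python3 -m jog '[{"dx":-0.025,"dy":0.1,"dz":0,"ax":0,"ay":0,"az":0.06,"grip":-0.3},{"dx":-0.06,"dy":0.25,"dz":0,"ax":0,"ay":0,"az":0.12,"grip":-0.3},{"dx":-0.1,"dy":0.4,"dz":0,"ax":0,"ay":0,"az":0.18,"grip":-0.3},{"dx":-0.14,"dy":0.55,"dz":0,"ax":0,"ay":0,"az":0.234,"grip":-0.3},{"dx":-0.18,"dy":0.7,"dz":0,"ax":0,"ay":0,"az":0.234,"grip":-0.3}]' 40
python3 -c "
from h import *
rel([.5165,-.1325,.14],.0722-np.pi/2)"
```

```text
clock: 21.42
position: [0.4723, 0.0885, 0.1983]
ee_rot: [-0.0, 0.999, 0.035, -0.0]
contact_force: [0.3, 0.6, -2.1]
width: 0.0594
gripper_force: 44.4
shift shares [0.1139 0.8942 0.2331] pos [0.4723 0.0885 0.1983] t 21.4167 z axis [-4.e-04  1.e-04 -1.e+00]
tool y dir -1.5 q6 [0.04  0.156 1.751 0.    1.235 1.54 ]
az share (tool down => neg world) -0.0009
```

```bash
python3 -m jog '[{"dx":0.02,"dy":0.15,"dz":0,"ax":0,"ay":0,"az":0,"grip":-0.3},{"dx":0.04,"dy":0.31,"dz":0,"ax":0,"ay":0,"az":0,"grip":-0.3},{"dx":0.06,"dy":0.47,"dz":0,"ax":0,"ay":0,"az":0,"grip":-0.3},{"dx":0.08,"dy":0.63,"dz":0,"ax":0,"ay":0,"az":0,"grip":-0.3},{"dx":0.1,"dy":0.77,"dz":0,"ax":0,"ay":0,"az":0,"grip":-0.3}]' 40
python3 -m jog '[{"dx":0.014,"dy":0.1,"dz":0.05,"ax":0,"ay":0,"az":0,"grip":-0.3},{"dx":0.014,"dy":0.1,"dz":0.14,"ax":0,"ay":0,"az":0,"grip":-0.3},{"dx":0.014,"dy":0.1,"dz":0.2,"ax":0,"ay":0,"az":0,"grip":-0.3},{"dx":0.014,"dy":0.1,"dz":0.2,"ax":0,"ay":0,"az":0,"grip":-0.3},{"dx":0.014,"dy":0.1,"dz":0.2,"ax":0,"ay":0,"az":0,"grip":-0.3}]' 40
python3 -c "
from h import *
rel([.5168,-.1325,.072],.0722-np.pi/2)"
```

```text
clock: 21.83
position: [0.5114, -0.1027, 0.1982]
ee_rot: [0.0, 0.999, 0.036, -0.0]
contact_force: [-0.6, 0.1, -2.3]
width: 0.0591
gripper_force: 44.4
clock: 22.25
position: [0.5162, -0.1247, 0.1475]
ee_rot: [-0.001, 0.999, 0.036, -0.001]
contact_force: [-0.1, 0.0, -1.4]
width: 0.0598
gripper_force: 44.6
shift shares [0.001  0.0318 0.302 ] pos [ 0.5162 -0.1247  0.1475] t 22.25 z axis [-0.0027  0.0011 -1.    ]
tool y dir -1.4984 q6 [-0.368  0.274  1.729  0.     1.142  1.13 ]
az share (tool down => neg world) 0.0001
```

```bash
python3 -m jog '[{"dx":0,"dy":0.032,"dz":0.02,"ax":0,"ay":0,"az":0,"grip":-0.3},{"dx":0,"dy":0.032,"dz":0.08,"ax":0,"ay":0,"az":0,"grip":-0.3},{"dx":0,"dy":0.032,"dz":0.14,"ax":0,"ay":0,"az":0,"grip":-0.3},{"dx":0,"dy":0.032,"dz":0.19,"ax":0,"ay":0,"az":0,"grip":-0.3},{"dx":0,"dy":0.032,"dz":0.225,"ax":0,"ay":0,"az":0,"grip":-0.3}]' 40
python3 -m jog '[{"dx":0,"dy":0,"dz":0.03,"ax":0,"ay":0,"az":0,"grip":-0.3},{"dx":0,"dy":0,"dz":0.06,"ax":0,"ay":0,"az":0,"grip":-0.3},{"dx":0,"dy":0,"dz":0.073,"ax":0,"ay":0,"az":0,"grip":-0.3},{"dx":0,"dy":0,"dz":0.076,"ax":0,"ay":0,"az":0,"grip":-0.3},{"dx":0,"dy":0,"dz":0.076,"ax":0,"ay":0,"az":0,"grip":-0.3}]' 40
```

```text
clock: 22.67
position: [0.5188, -0.1335, 0.0924]
ee_rot: [0.001, 0.999, 0.037, 0.001]
contact_force: [-0.1, -0.2, -1.4]
width: 0.0597
gripper_force: 44.8
clock: 23.08
position: [0.5179, -0.133, 0.0732]
ee_rot: [0.0, 0.999, 0.036, 0.0]
contact_force: [0.2, -0.7, -1.7]
width: 0.0592
gripper_force: 44.8
```

```bash
python3 -m jog '[{"dx":0,"dy":0,"dz":0.006,"ax":0,"ay":0,"az":0,"grip":-0.3},{"dx":0,"dy":0,"dz":0.006,"ax":0,"ay":0,"az":0,"grip":0.6},{"dx":0,"dy":0,"dz":0.006,"ax":0,"ay":0,"az":0,"grip":0.7},{"dx":0,"dy":0,"dz":-0.03,"ax":0,"ay":0,"az":0,"grip":0.7},{"dx":0,"dy":0,"dz":-0.12,"ax":0,"ay":0,"az":0,"grip":0.7}]' 40
python3 -m jog '[{"dx":0,"dy":0,"dz":-0.16,"ax":0,"ay":0,"az":0,"grip":0.8},{"dx":0,"dy":0,"dz":-0.33,"ax":0,"ay":0,"az":0,"grip":1},{"dx":-0.15,"dy":0,"dz":-0.5,"ax":0,"ay":0,"az":0,"grip":1},{"dx":-0.3,"dy":0,"dz":-0.55,"ax":0,"ay":0,"az":0,"grip":1},{"dx":-0.45,"dy":0,"dz":-0.55,"ax":0,"ay":0,"az":0,"grip":1}]' 40
python3 -m jog '[{"dx":0,"dy":0,"dz":0,"ax":0,"ay":0,"az":0,"grip":1},{"dx":0,"dy":0,"dz":0,"ax":0,"ay":0,"az":0,"grip":1},{"dx":0,"dy":0,"dz":0,"ax":0,"ay":0,"az":0,"grip":1}]' 40
python3 - <<'E'
from h import *
s,p,r=st();im=manip.get_image("wrist");a=im["img"][0:330,60:640];a=cv2.resize(a,(800,455))
t=manip.get_image("top")["img"][110:300,160:480];t=cv2.resize(t,(242,144));b=manip.get_image("scene")["img"][140:330,200:480];b=cv2.resize(b,(212,144))
d=unfish(im,r,p,[.504,-.3125],.05,.06,144)
row=np.zeros((144,800,3),np.uint8);row[:,:242]=t;row[:,250:462]=b;row[:,470:614]=d
cv2.imwrite("pics/fin.png",np.vstack([a,row])[:,:,::-1])
E
```

```text
clock: 23.5
position: [0.5158, -0.1323, 0.1016]
ee_rot: [-0.001, 0.999, 0.036, -0.003]
contact_force: [0.0, -0.1, -0.8]
width: 0.0725
gripper_force: 0.0
clock: 23.92
position: [0.4144, -0.142, 0.2446]
ee_rot: [0.003, 0.999, 0.037, 0.004]
contact_force: [0.5, -1.2, 0.1]
width: 0.0855
gripper_force: 0.0
clock: 24.17
position: [0.4127, -0.1408, 0.2407]
ee_rot: [0.001, 0.999, 0.036, 0.001]
contact_force: [0.4, -0.5, -0.4]
width: 0.0857
gripper_force: 0.0
```

View pics/fin.png

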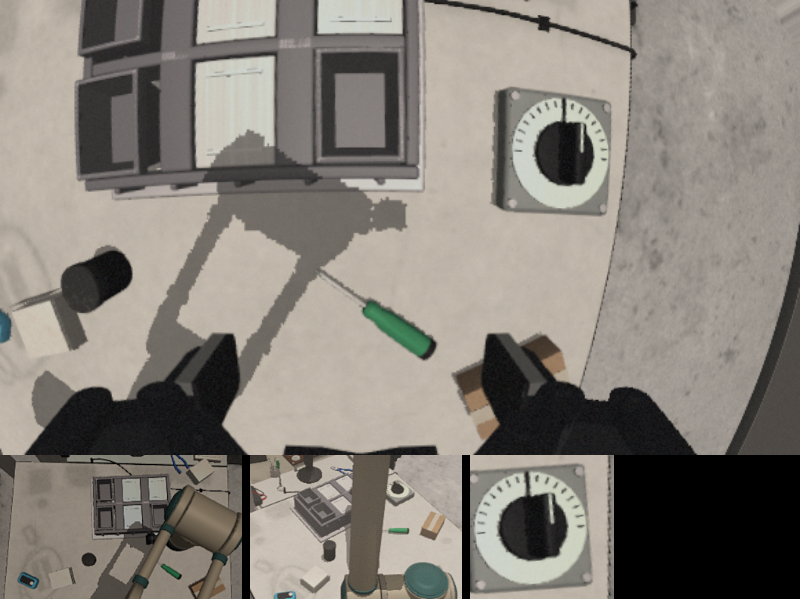

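All three boats sit upright in their cells, the dial is still at zero, and the jar and carton are where they were. I'll check the rim sizes at z=0.099 to confirm that the covers are fully down.

Run:
```python
from h import *
s,p,r=st();im=manip.get_image("wrist")
for n,Q,t in(("F",((77,80),(160,67),(162,175),(80,180)),(.5023,.0549)),("D",((314,48),(403,47),(406,161),(315,160)),(.5159,-.1326))):
  C=np.array([wpix(im,r,p,60+x*.725,y*.725,.099) for x,y in Q]);print(n,C.mean(0).round(4),t,np.linalg.norm(np.roll(C,-1,0)-C,axis=1).round(4))
```

```text
F [0.5004 0.0454 0.099 ] (0.5023, 0.0549) [0.0757 0.0785 0.0752 0.079 ]
D [ 0.5165 -0.1319  0.099 ] (0.5159, -0.1326) [0.0586 0.0776 0.0599 0.0763]
```

Near-right matches exactly. Near-left matches once the gap beside its rim (my 160 column) is excluded: the width is about 58 mm and the centre is at y≈0.0545. Handing in.

```bash
python3 -c "
from rig import manip
print(manip.sign_off())"
```

```text
the job is handed in; nothing more can be done
None
```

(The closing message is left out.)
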